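# Lock the eye instrument's docking base for transport

### The arm

A 6-joint arm with a two-finger parallel gripper is mounted at the origin on the work surface. World frame = base frame: x ahead of the robot, y to its left, z up, the work surface at z = 0. Lengths are in m, angles in rad, forces in N, time in s.
With the tool pointing down it reaches from about 0.35 to 0.775 m from the base axis. Payload 7.3 kg.
Tool frame: the origin (TCP) lies at the very end of the fingers, on their centre line; the grasp point (between the pads) lies grip_point_offset behind it (grip_point_offset is the distance from the TCP to the grasp point, in m); z points along the fingers, y is the direction in which the jaws open and shut (so a half turn about z gives the same grasp; the last joint's range is limited). The gripper opens to 92 mm and grips with 3 to 60 N. Pads are 19 mm wide; open, the fingers measure 130 mm over their backs; the gripper's body (75 mm by 190 mm) begins 47 mm behind the grasp point.
Start: joints at [0.996, 0.342, 1.524, -0, 1.275, -0.146], TCP at [0.218, 0.477, 0.227] pointing down, gripper open.
Joint ranges: [-2.53, 2.53], [-0.77, 2.02], [0.04, 2.7], [-1, 4.14], [0.28, 2.66], [-3.11, 3.11]. Speed limits (rad/s): [2.57, 2.57, 3.14, 3.14, 3.14, 3.14].

### API

Orientations are given as [roll, pitch, yaw] about the fixed x, y, z axes, in that order (R = Rz(yaw) Ry(pitch) Rx(roll)).
In Python, from cell import * gives the robot as it stands.
- The arm moves only by the shell command python3 -m inch 'ROWS' [OPENING] [FORCE]. ROWS is JSON, a list that holds one entry, the list of rows, each a list of 4 numbers: the shift along the tool's x, y, z in mm, then the turn about the tool's z in rad. In form: [[[x, y, z, roll], ...]]. A call has 1 to 10 rows; each row shifts and turns the commanded pose from where the row before left it, along the tool's axes as they then stand; what a row does not reach is not made up. A row lasts 1/8 s, in which the tool goes at most 62.5 mm and 10.7 degrees, less where a joint would pass 70% of its speed; a pose out of reach is approached as far as the arm can. A call with a gripper value outside its range is refused whole. OPENING is the closure, from -1 (fully open) to 1 (shut), set as the call begins (- or left out, the last holds). The fingers move at their own pace and stop on an object; FORCE is the grip in N (left out, the last holds). Time passes only in rows, so rows that do not move let the fingers close. It gives the time, the measured TCP pose, the force and the opening at its end, in the units of the state.
- observe(): the state, without advancing time (a new reading comes with each control period).
- read_camera(name): name is "scene" or "top" or "wrist"; returns a dict with "img" (384x512x3 uint8, blue, green, red), "fx", "fy", "cx", "cy" (pixels), "eye" and "rotation" of the camera in the world; the wrist camera has in their place "T_tool_cam" (4x4, takes a point from camera to tool coordinates, whose origin is the TCP and whose axes are the flange's). Camera axes: x right, y down, z forward; pixel columns grow to the right and rows downward; lengths in m; the calibration is good to about 2 mm. The wrist camera is an equidistant fisheye: a pixel r from the principal point sees the ray r / f radians off the axis. A picture is of the moment at which its call begins: read the wrist's pose just before it. There is no depth.
- hand_in(): hands the job in, once; it reports no verdict.
Trained networks look in the newest picture that a camera, given by its name, has taken for a name from the list of things; names that differ only in an ending like _2 or _b are one class to them, and where a whole thing is asked for, a point or a joint stands for the part that bears it (a point fixed in the world has none). Each returns a list of dicts, best first, with "conf" (0 to 1); they miss things now and then, are a little off and sometimes report something else, mostly with a low value. They report only what shows in the picture. A call takes as long as a camera call.
- boxes_of(camera, label): "at" ([row, column] in pixels, amid what is visible of it).
- place_of(camera, label): "at" ([row, column] in pixels: a listed point, or the origin of a listed thing).
The state is a dict: "time": time; "qpos": joint angles; "qvel": joint speeds; "joint_efforts": joint torques, N m; "tool_pos": TCP position; "tool_rot": TCP orientation; "contact_force": force on the tool from outside, world axes, zero at the start; "torque": the same for the moment, N m; "opening": finger opening in m.
Only numpy, scipy, OpenCV 4.12 (cv2) and the standard library are available. Lean on these libraries where they do the work, as an engineer would, in place of code of your own. Each camera call takes 0.05 s, during which the arm holds its last target. There are 200 camera calls.

### The job

Lock the docking base for transport. First, before any pin goes in, swing the black clamp lever until it lines up with the red arrow. Then push every wire lock pin on the desk fully home from the robot's side through the hole in the post with the same colour cap, swing its wire ring right over the post until it lies fully forward along the pin, let go, and leave the lever and the other things on the desk as they are.

Things in the scene. Friction and masses are not known exactly. Their poses are not given: they have to be found in the camera images.
- dock: Fixed white docking base; origin on the table under its post row, x away from the robot, y left along the row. Slab x -50..50, y -220..120 mm, top at 50 mm; at its left end a round plate, radius 110, same top, centred on the lever's vertical pivot at x 60, y 180. Three steel posts 30 (x) by 26 mm (y), tops at 103 mm, with red, yellow and blue caps, each with a through-hole along x
- clamp_knob (a point): on the axis of the black upright knob of the clamp lever, 95 mm above the table; knob 20 mm diameter, from 67 to 112 mm above the table, 70 mm from the pivot; flat lever arm below it. The point's x axis points from knob to pivot. The lever stays where left (friction 0.08 N m: 1 to 2 N at the knob)
- clamp (a joint): angle of the clamp lever (rad): 0 = arm points along dock -x (at the robot), grows clockwise seen from above (knob moves to dock +y, left); stops at 0 and 1.6
- target_tip (a point): flat red arrow on the round plate, 96 mm from the pivot, just outside the knob's circle; it cannot be disturbed. Its x axis points at the pivot
- target (a joint): angle of the red arrow (rad), same zero and sense as the clamp lever: the lever is set when the two agree
- hole_red (a point): centre of the hole in the red-capped post, 85 mm above the table; axes as the dock. Square hole 12 by 12 mm, along x through the post's full 30 mm (mouths at x -15 and +15 mm)
- pin_red: red wire lock pin, 120 g, maybe absent. Origin on the shank axis, mid-head: head 36 (x) by 20 (y) by 24 mm (z); square 10 mm shank along +x, tip at 74 mm, last 10 mm conical. Starts flat on the table, z up, origin 12 mm up. Home: head against the post's -x face, origin 33 mm before the hole's centre; droops a few degrees when let go. Ring hinge 22 mm behind the origin, along y
- pin_red_bar (a point): middle of the red cross bar at the free end of the red pin's wire ring, 100 mm from the hinge; bar 10 mm diameter, 50 mm long along the pin's y; the ring's two 5 mm wires lie 25 mm either side of the pin's axis
- pin_red_ring (a joint): angle of the red pin's wire ring (rad): 0 = folded straight back behind the head (pin -x), 1.57 = standing up (pin +z), 3.14 = fully forward along the shank (stop), where it encloses the post. Stays where left (friction 0.04 N m)
- hole_yellow (a point): centre of the hole in the yellow-capped post, 85 mm above the table; axes as the dock. Square hole 12 by 12 mm, along x through the post's full 30 mm (mouths at x -15 and +15 mm)
- pin_yellow: yellow wire lock pin, 120 g, maybe absent. Origin on the shank axis, mid-head: head 36 (x) by 20 (y) by 24 mm (z); square 10 mm shank along +x, tip at 74 mm, last 10 mm conical. Starts flat on the table, z up, origin 12 mm up. Home: head against the post's -x face, origin 33 mm before the hole's centre; droops a few degrees when let go. Ring hinge 22 mm behind the origin, along y
- pin_yellow_bar (a point): middle of the yellow cross bar at the free end of the yellow pin's wire ring, 100 mm from the hinge; bar 10 mm diameter, 50 mm long along the pin's y; the ring's two 5 mm wires lie 25 mm either side of the pin's axis
- pin_yellow_ring (a joint): angle of the yellow pin's wire ring (rad): 0 = folded straight back behind the head (pin -x), 1.57 = standing up (pin +z), 3.14 = fully forward along the shank (stop), where it encloses the post. Stays where left (friction 0.04 N m)
- hole_blue (a point): centre of the hole in the blue-capped post, 85 mm above the table; axes as the dock. Square hole 12 by 12 mm, along x through the post's full 30 mm (mouths at x -15 and +15 mm)
- pin_blue: blue wire lock pin, 120 g, maybe absent. Origin on the shank axis, mid-head: head 36 (x) by 20 (y) by 24 mm (z); square 10 mm shank along +x, tip at 74 mm, last 10 mm conical. Starts flat on the table, z up, origin 12 mm up. Home: head against the post's -x face, origin 33 mm before the hole's centre; droops a few degrees when let go. Ring hinge 22 mm behind the origin, along y
- pin_blue_bar (a point): middle of the blue cross bar at the free end of the blue pin's wire ring, 100 mm from the hinge; bar 10 mm diameter, 50 mm long along the pin's y; the ring's two 5 mm wires lie 25 mm either side of the pin's axis
- pin_blue_ring (a joint): angle of the blue pin's wire ring (rad): 0 = folded straight back behind the head (pin -x), 1.57 = standing up (pin +z), 3.14 = fully forward along the shank (stop), where it encloses the post. Stays where left (friction 0.04 N m)
- cleaner: lens cleaner bottle, 44 mm diameter, 130 mm tall; a bystander, origin at its underside's middle
- drops: eye-drop bottle, 28 mm diameter, 60 mm tall; a bystander, origin at its underside's middle
- case: black spectacle case, 160 by 65 by 40 mm; a bystander, origin at its underside's middle
- penlight: penlight, 130 mm long, 18 mm thick; a bystander, origin at its underside's middle
- occluder: black eye occluder paddle, disc 70 mm diameter with a 100 mm handle, 6 mm thick; a bystander, origin at its underside's middle
- mug: white mug, 90 mm tall; a bystander, origin at its underside's middle
- lensbox: grey lens box, 90 by 70 by 35 mm; a bystander, origin at its underside's middle

How it is judged:
By the outcome, as a careful person would: the job done as asked, in the order asked, and still so for the second after the job is handed in, with the robot touching nothing.
Of pin_red, pin_yellow, pin_blue only 2 to 3 are there at a start; the rules pass over those that are not, and their reading is None.
At some moment in a run one of pin_red, pin_yellow, pin_blue may be knocked a few centimetres aside while the robot is not near it.
It also fails if it takes over 210 s, if anything falls off the work surface, if the arm or the gripper's body presses on something with over 40 N, if the wrist force passes 120 N, or if a joint passes its speed limit or range.

## Working session

There is one attempt and no reset: what is moved stays moved. The work goes in short steps, Python scripts to look and compute and a shell command to move; the robot and the scene stay as the last step left them, time stands still between calls to the robot, and variables do not carry over. Pictures are saved under pics/ and viewed, about 12 in all and at most 16, crops included, and the job is handed in when it is done.

```bash
ls; mkdir -p pics
cat > h.py <<'E'
from cell import *
import numpy as np, cv2
from scipy.spatial.transform import Rotation as R
def pose():
    s=observe(); return np.array(s["tool_pos"]),R.from_euler('xyz',s["tool_rot"]).as_matrix()
def cam(name):
    p,Rt=pose(); c=read_camera(name); c["name"]=name
    if name=="wrist":
        T=np.array(c["T_tool_cam"]); c["eye"]=p+Rt@T[:3,3]; c["rotation"]=Rt@T[:3,:3]
    c["eye"]=np.array(c["eye"]);c["rotation"]=np.array(c["rotation"])
    return c
def ray(c,at):
    u=(at[1]-c["cx"])/c["fx"]; v=(at[0]-c["cy"])/c["fy"]
    if c["name"]=="wrist":
        r=np.hypot(u,v); d=np.array([u*np.sin(r)/max(r,1e-9),v*np.sin(r)/max(r,1e-9),np.cos(r)])
    else: d=np.array([u,v,1.])
    return c["rotation"]@d
def atz(c,at,z):
    d=ray(c,at); return c["eye"]+d*(z-c["eye"][2])/d[2]
def proj(c,P):
    q=c["rotation"].T@(np.array(P)-c["eye"])
    if c["name"]=="wrist":
        r=np.arctan2(np.hypot(q[0],q[1]),q[2]); n=max(np.hypot(q[0],q[1]),1e-9); u,v=q[0]/n*r,q[1]/n*r
    else: u,v=q[0]/q[2],q[1]/q[2]
    return [v*c["fy"]+c["cy"],u*c["fx"]+c["cx"]]
Z=dict(clamp_knob=.095,target_tip=.05,dock=0)
for k in("red","yellow","blue"): Z["hole_"+k]=.085;Z["pin_"+k]=.012;Z["pin_%s_bar"%k]=.012
E
cat > l.py <<'E'
from h import *
s=observe();print(s)
for n in("top","scene"):
    c=cam(n);cv2.imwrite(f"pics/{n}0.png",c["img"]);print(n,c["eye"],c["fx"])
    for l in list(Z)+["cleaner","drops","case","penlight","occluder","mug","lensbox"]:
        print(l,[(round(d["conf"],2),np.round(d["at"]),np.round(atz(c,d["at"],Z.get(l,0)),3)[:2]) for d in place_of(n,l)[:2]])
E
python3 l.py
```

```text
pics
{'time': 0.0, 'qpos': array([ 9.96000498e-01,  3.42746179e-01,  1.52501405e+00,  7.41699598e-06,
        1.27541416e+00, -1.45975580e-01]), 'qvel': array([-0.00034143,  0.00070209, -0.00114091, -0.00143975, -0.00033308,
       -0.00054428]), 'joint_efforts': array([-2.34065956e-03, -4.31260943e+01, -2.44219494e+01,  7.15523330e-02,
        5.61645732e-02, -9.53702670e-05]), 'tool_pos': array([0.2180344 , 0.47713205, 0.22603383]), 'tool_rot': array([-3.14002878e+00, -2.37091885e-04,  2.71277005e+00]), 'contact_force': array([ 6.08179991e-04,  6.31061504e-01, -7.98317427e-02]), 'torque': array([ 1.63955485e-02, -5.26308517e-05,  1.36576811e-02]), 'opening': 0.09174714693214928}
top [0.4329839  0.01554612 1.15148233] 381.98205034412734Traceback (most recent call last):
  File "l.py", line 6, in <module>
    print(l,[(round(d["conf"],2),np.round(d["at"]),np.round(atz(c,d["at"],Z.get(l,0)),3)[:2]) for d in place_of(n,l)[:2]])
                                                            ~~~^^^^^^^^^^^^^^^^^^^^^^
  File "h.py", line 19, in atz
    d=ray(c,at); return c["eye"]+d*(z-c["eye"][2])/d[2]
                                                   ~^^^
IndexError: invalid index to scalar variable.
```

```bash
sed -i 's|    return c$|    if c["rotation"].ndim==1: c["rotation"]=R.from_euler("xyz",c["rotation"]).as_matrix()\n    return c|' h.py; sed -i 's/s=observe();print(s)/print(observe()["time"])/' l.py; python3 l.py
```

```text
0.1
top [0.4329839  0.01554612 1.15148233] 381.98205034412734
clamp_knob [(0.71, array([190., 196.]), array([0.581, 0.166])), (0.62, array([200., 106.]), array([0.547, 0.413]))]
target_tip [(0.57, array([176., 168.]), array([0.626, 0.257])), (0.16, array([185., 238.]), array([0.606, 0.05 ]))]
dock [(0.63, array([188., 260.]), array([ 0.606, -0.015])), (0.36, array([176., 164.]), array([0.634, 0.278]))]
hole_red [(0.72, array([184., 316.]), array([ 0.61, -0.17])), (0.69, array([192., 192.]), array([0.577, 0.177]))]
pin_red [(0.54, array([248., 340.]), array([ 0.431, -0.255]))]
pin_red_bar [(0.63, array([214., 364.]), array([ 0.535, -0.329]))]
hole_yellow [(0.73, array([183., 277.]), array([ 0.609, -0.061])), (0.5, array([135., 296.]), array([ 0.751, -0.113]))]
pin_yellow [(0.59, array([241., 215.]), array([0.444, 0.116]))]
pin_yellow_bar [(0.68, array([200., 106.]), array([0.554, 0.445])), (0.54, array([230., 251.]), array([0.478, 0.008]))]
hole_blue [(0.72, array([185., 239.]), array([0.601, 0.046]))]
pin_blue []
pin_blue_bar [(0.52, array([230., 252.]), array([0.479, 0.005]))]
clean
[... 1265 characters left out ...]
66., 218.]), array([ 0.597, -0.233]))]
pin_blue_bar []
cleaner [(0.66, array([349., 279.]), array([0.713, 0.387]))]
drops [(0.52, array([182., 278.]), array([ 0.445, -0.086])), (0.18, array([197., 282.]), array([ 0.463, -0.025]))]
case [(0.83, array([121., 216.]), array([ 0.505, -0.45 ]))]
penlight [(0.54, array([210., 186.]), array([ 0.759, -0.125]))]
occluder [(0.79, array([344., 340.]), array([0.57 , 0.449])), (0.51, array([136., 173.]), array([ 0.679, -0.454]))]
mug [(0.83, array([138., 174.]), array([ 0.68 , -0.439])), (0.65, array([198., 282.]), array([ 0.464, -0.023]))]
lensbox [(0.85, array([184., 172.]), array([ 0.762, -0.245])), (0.19, array([183., 279.]), array([ 0.443, -0.082]))]
```

View pics/top0.png

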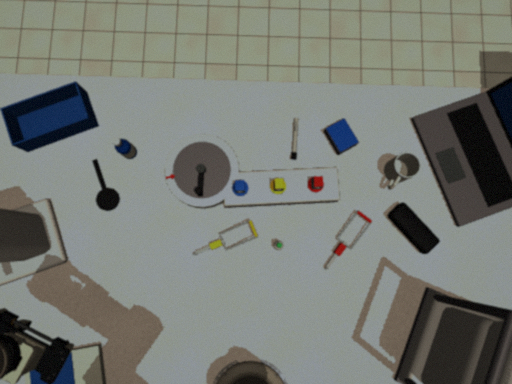

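View pics/scene0.png

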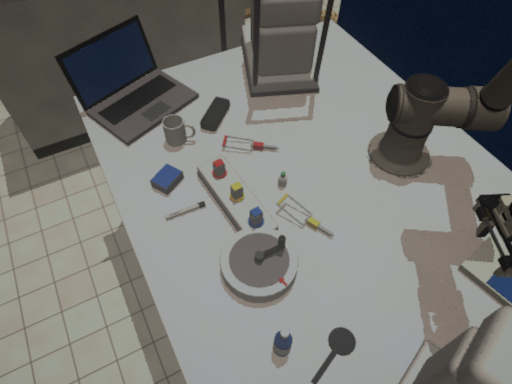

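```bash
cat >> h.py <<'E'
def go(P,yaw=None):
    "print shift in current tool axes (mm) and remaining turn"
    p,Rt=pose(); d=Rt.T@(np.array(P)-p)*1000
    y=R.from_matrix(Rt).as_euler('xyz')[2]
    print("at",np.round(p,4),"yaw",round(y,3),"shift",np.round(d,1),"turn",None if yaw is None else round((y-yaw+np.pi)%(2*np.pi)-np.pi,3))
E
python3 - <<'E'
from h import *
import cell
print(grip_point_offset)
c=cam("wrist");print(np.round(c["T_tool_cam"],3),c["fx"],c["cx"],c["cy"])
go([.53,.12,.30],0.0)
E
```

```text
0.0188
[[ 0.    -0.96  -0.28   0.075]
 [ 1.     0.001 -0.001  0.   ]
 [ 0.001 -0.28   0.96  -0.158]
 [ 0.     0.     0.     1.   ]] 297.3186396354542 255.87120839828717 192.76444536946948
at [0.2183 0.4775 0.2268] yaw 2.713 shift [-432.1 -195.5  -73.2] turn 2.713
```

```bash
python3 -m inch '[[[-43,-20,-8,0],[-43,-20,-8,0],[-43,-20,-8,0],[-43,-20,-8,0],[-43,-20,-8,0],[-43,-20,-8,0],[-43,-20,-8,0],[-43,-20,-8,0],[-43,-20,-8,0],[-30,-15,0,0]]]' ; python3 -m inch '[[[0,0,0,-0.14],[0,0,0,-0.14],[0,0,0,-0.14],[0,0,0,0],[0,0,0,0]]]'
cat > look.py <<'E'
import sys
from h import *
# usage: look.py picname label...
n=sys.argv[1]; c=cam("wrist")
if n!="-": cv2.imwrite(f"pics/{n}.png",c["img"])
for l in sys.argv[2:]:
    l,_,z=l.partition("@"); z=float(z) if z else Z.get(l,0)
    print(l,[(round(d["conf"],2),np.round(d["at"]),np.round(atz(c,d["at"],z),4)[:2]) for d in place_of("wrist",l)[:2]])
E
python3 look.py w1 clamp_knob target_tip hole_red hole_yellow hole_blue
```

```text
time: 3.4
tool_pos: [0.5178, 0.1251, 0.2993]
tool_rot: [3.141, 0.001, 2.712]
contact_force: [0.3, 1.2, -0.4]
opening: 0.0918
time: 4.03
tool_pos: [0.5164, 0.1268, 0.2987]
tool_rot: [3.141, 0.0, 3.13]
contact_force: [-0.0, 0.4, 1.1]
opening: 0.0915
clamp_knob [(0.59, array([216., 281.]), array([0.5798, 0.1584]))]
target_tip [(0.51, array([121.,  47.]), array([ 0.4351, -0.2124])), (0.46, array([235., 340.]), array([0.6293, 0.2551]))]
hole_red [(0.97, array([236.,  68.]), array([ 0.6201, -0.1771]))]
hole_yellow [(0.65, array([232., 127.]), array([ 0.6073, -0.0637]))]
hole_blue [(0.57, array([231., 198.]), array([0.6045, 0.0449])), (0.21, array([238.,   9.]), array([ 0.6328, -0.3307]))]
```

View pics/w1.png

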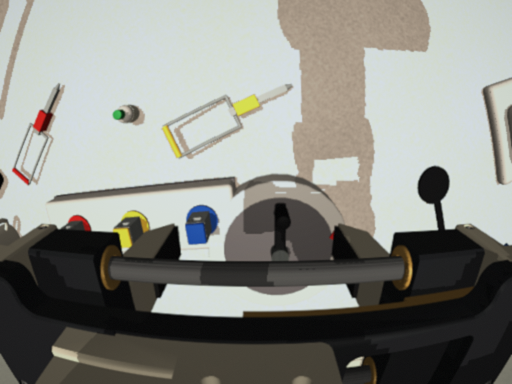

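```bash
cat > piv.py <<'E'
from h import *
from scipy.optimize import least_squares
k=np.array([.581,.159]);t=np.array([.6273,.2548])
c=cam("top")
g=cv2.cvtColor(c["img"],cv2.COLOR_BGR2GRAY)[120:225,150:260]
m=cv2.inRange(g,60,135); n,lab,st,ce=cv2.connectedComponentsWithStats(m)
i=1+np.argmax(st[1:,4]); pts=cv2.convexHull(np.argwhere(lab==i)[:,::-1].astype(np.int32))
e=cv2.fitEllipse(pts); print(e, st[i])
pc=atz(c,[e[0][1]+120,e[0][0]+150],.05)[:2]; print("disc centre",pc, np.linalg.norm(pc-k),np.linalg.norm(pc-t))
r=least_squares(lambda x:[(np.hypot(*(x-k))-.07)*1,(np.hypot(*(x-t))-.096)*1,*(x-pc)*.5],pc).x
print("pivot",r, "knob ang",np.arctan2(*(k-r)[::-1]),"tip ang",np.arctan2(*(t-r)[::-1]))
go([k[0],k[1],.30]); go([k[0],k[1],.085])
E
python3 piv.py
```

```text
((22.900875091552734, 64.06320190429688), (61.43256378173828, 75.81828308105469), 178.94830322265625) [   0   36   49   58 2534]
disc centre [0.60334488 0.24043451] 0.08444449728731855 0.02793233041790052
pivot [0.55189173 0.22169099] knob ang -1.1361032348008706 tip ang 0.41372190796425756
at [0.5164 0.1268 0.2987] yaw 3.132 shift [-64.3  32.8  -1.3] turn None
at [0.5164 0.1268 0.2987] yaw 3.132 shift [-64.3  32.8 213.7] turn None
```

```bash
sed -i 's|^g=.*|c["img"]=cv2.imread("pics/top0.png"); g=cv2.cvtColor(c["img"],cv2.COLOR_BGR2GRAY)[120:225,150:260]|' piv.py; python3 piv.py; python3 -m inch '[[[-16,8,0,0],[-16,8,0,0],[-16,8,0,0],[-16,9,0,0],[0,0,40,0],[0,0,40,0],[0,0,20,0],[0,0,0,0],[0,0,0,0]]]'; python3 look.py - clamp_knob target_tip; python3 -c "
from h import *
cv2.imwrite('pics/w2.png',cam('wrist')['img'])"
```

```text
((48.95197296142578, 50.201759338378906), (56.73500061035156, 65.78917694091797), 77.56656646728516) [  14   21   68   58 2495]
disc centre [0.64665722 0.16662233] 0.0660981920225918 0.09027737307950602
pivot [0.65025673 0.16267051] knob ang -3.088643651455583 tip ang 1.8150020722427467
at [0.5164 0.1268 0.2987] yaw 3.133 shift [-64.3  32.8  -1.2] turn None
at [0.5164 0.1268 0.2987] yaw 3.133 shift [-64.3  32.8 213.8] turn None
time: 5.55
tool_pos: [0.5814, 0.1593, 0.1999]
tool_rot: [3.141, 0.002, 3.133]
contact_force: [-0.9, -0.8, -0.1]
opening: 0.0923
clamp_knob [(0.62, array([191., 256.]), array([0.5821, 0.1587]))]
target_tip [(0.44, array([217., 339.]), array([0.6264, 0.2535])), (0.17, array([72., 82.]), array([ 0.451 , -0.0386]))]
```

View pics/w2.png

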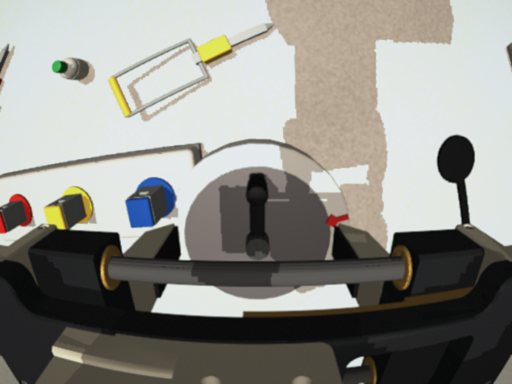

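```bash
python3 -m inch '[[[1,0,38,0],[0,0,38,0],[0,0,38,0],[0,0,0,0]]]'; python3 -m inch '[[[0,0,0,0],[0,0,0,0],[0,0,0,0],[0,0,0,0],[0,0,0,0],[0,0,0,0],[0,0,0,0],[0,0,0,0]]]' 1 8; python3 look.py - target_tip clamp_knob
```

```text
time: 6.25
tool_pos: [0.578, 0.1589, 0.0826]
tool_rot: [-3.141, -0.005, 3.133]
contact_force: [0.4, 0.4, 0.5]
opening: 0.0922
time: 7.25
tool_pos: [0.5796, 0.1593, 0.0846]
tool_rot: [3.141, -0.0, 3.133]
contact_force: [-0.5, 0.9, 0.5]
opening: 0.0198
target_tip []
clamp_knob [(0.96, array([251., 257.]), array([0.582 , 0.1594]))]
```

```bash
python3 -m inch '[[[-0.6,9.5,0,0.137],[-0.6,9.5,0,0.137],[-0.6,9.5,0,0.137],[-0.6,9.5,0,0.137],[0,0,0,0],[0,0,0,0]]]'; python3 -m inch '[[[-0.6,9.5,0,0.137],[-0.6,9.5,0,0.137],[-0.6,9.5,0,0.137],[-0.6,9.5,0,0.137],[-0.6,9.5,0,0.137],[0,0,0,0],[0,0,0,0],[0,0,0,0]]]'; python3 look.py w3 target_tip clamp_knob
```

```text
time: 8.15
tool_pos: [0.5894, 0.1958, 0.0847]
tool_rot: [3.141, -0.001, 2.588]
contact_force: [-3.3, 4.6, 1.5]
opening: 0.0201
time: 9.15
tool_pos: [0.626, 0.2265, 0.0847]
tool_rot: [3.141, -0.003, 1.902]
contact_force: [-3.0, 8.9, 0.4]
opening: 0.02
target_tip [(0.73, array([187., 274.]), array([0.6309, 0.2523]))]
clamp_knob [(0.75, array([252., 253.]), array([0.6264, 0.2236]))]
```

View pics/w3.png

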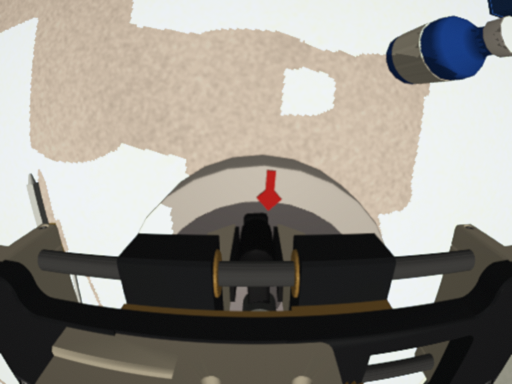

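```bash
cat > arrow.py <<'E'
from h import *
for cn in("wrist","scene"):
    c=cam(cn); im=c["img"].astype(int)
    m=((im[...,2]-im[...,1]>70)&(im[...,2]-im[...,0]>70)).astype(np.uint8)
    n,lab,st,ce=cv2.connectedComponentsWithStats(m)
    for i in range(1,n):
        if st[i,4]<15: continue
        px=np.argwhere(lab==i); W=np.array([atz(c,q,.05)[:2] for q in px])
        if np.hypot(*(W.mean(0)-[.63,.26]))>.05: continue
        mu=W.mean(0); v=np.linalg.eigh(np.cov((W-mu).T))[1][:,1]; v*=np.sign(v[1])
        pr=(W-mu)@v
        print(cn,"area",st[i,4],"mean",mu,"ends",mu+v*pr.min(),mu+v*pr.max(),"axis ang",np.arctan2(v[1],v[0]),"ang from pivot",np.arctan2(*(mu-[.651,.1625])[::-1]))
p,_=pose();print("knob ang",np.arctan2(*(p[:2]-[.651,.1625])[::-1]))
E
python3 arrow.py
```

```text
wrist area 478 mean [0.6291273  0.24786252] ends [0.63233062 0.23535054] [0.62538725 0.26247086] axis ang 1.8214336807382923 ang from pivot 1.821632788321027
knob ang 1.943806098210829
```

```bash
python3 -m inch '[[[0.5,4.3,0,0.06],[0.5,4.3,0,0.06],[0,0,0,0],[0,0,0,0],[0,0,0,0],[0,0,0,0]]]'; python3 arrow.py
```

```text
time: 10.15
tool_pos: [0.6343, 0.2291, 0.0847]
tool_rot: [3.141, -0.002, 1.782]
contact_force: [0.1, 6.3, 0.7]
opening: 0.0197
wrist area 476 mean [0.62880723 0.24779847] ends [0.63196953 0.23584424] [0.62493575 0.26243349] axis ang 1.829407241246318 ang from pivot 1.825330984366943
knob ang 1.8168361948273863
```

```bash
python3 -m inch '[[[0,0,0,0],[0,0,0,0],[0,0,0,0],[0,0,0,0],[0,0,-30,0],[0,0,-40,0],[0,0,-50,0],[0,0,0,0],[0,0,0,0]]]' -1; python3 arrow.py; python3 look.py w4 clamp_knob hole_red hole_yellow hole_blue; python3 -c "
import cv2;i=cv2.imread('pics/w4.png')[140:290,180:340];cv2.imwrite('pics/w4c.png',cv2.resize(i,None,fx=5,fy=4))"
```

```text
time: 11.38
tool_pos: [0.634, 0.228, 0.2042]
tool_rot: [-3.141, 0.0, 1.78]
contact_force: [0.3, -0.2, -1.0]
opening: 0.0915
wrist area 178 mean [0.62878047 0.24809178] ends [0.63176536 0.23684627] [0.62506854 0.26207637] axis ang 1.8302437051773763 ang from pivot 1.8247886728052833
knob ang 1.830802973696085
clamp_knob [(0.74, array([193., 256.]), array([0.6347, 0.2254]))]
hole_red [(0.57, array([222., 103.]), array([0.477 , 0.1544]))]
hole_yellow []
hole_blue [(0.61, array([ 57., 342.]), array([0.687 , 0.3687]))]
```

View pics/w4.png

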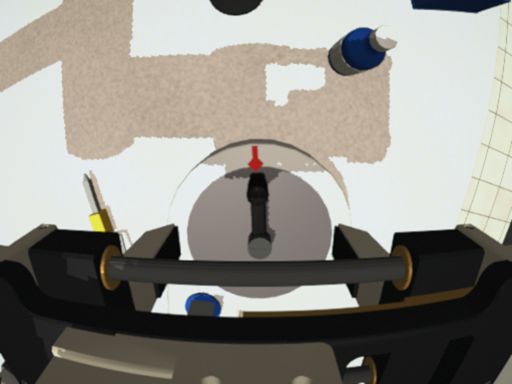

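Run:
```python
from h import *
go([.437,.106,.22],1.9)
```

```text
at [0.6341 0.2281 0.2039] yaw 1.78 shift [ -78.5 -218.2  -15.8] turn -0.12
```

```bash
python3 -m inch '[[[-13,-36,-3,0],[-13,-36,-3,0],[-13,-36,-3,0],[-13,-36,-3,0],[-13,-36,-3,0],[-13,-38,0,-0.12],[0,0,0,0],[0,0,0,0]]]'; python3 look.py w5 pin_yellow pin_yellow_bar hole_red hole_yellow hole_blue
python3 - <<'E'
from h import *
for cn in ("scene",):
    c=cam(cn)
    for l in ("pin_yellow","pin_yellow_bar","pin_red","pin_red_bar","hole_yellow","hole_red","hole_blue"): print(cn,l,[(round(d["conf"],2),np.round(atz(c,d["at"],Z[l]),4)[:2]) for d in place_of(cn,l)[:1]])
E
```

```text
time: 12.72
tool_pos: [0.4381, 0.1068, 0.2201]
tool_rot: [3.14, 0.0, 1.898]
contact_force: [0.3, -0.4, 0.6]
opening: 0.092
pin_yellow [(0.64, array([163., 254.]), array([0.4352, 0.1131]))]
pin_yellow_bar [(0.71, array([258., 265.]), array([ 0.4918, -0.0099]))]
hole_red []
hole_yellow [(0.37, array([260., 264.]), array([0.4763, 0.0257]))]
hole_blue []
scene pin_yellow [(0.89, array([0.4298, 0.1091]))]
scene pin_yellow_bar [(0.71, array([ 0.5925, -0.2375]))]
scene pin_red [(0.6, array([ 0.4335, -0.2487]))]
scene pin_red_bar [(0.48, array([ 0.5311, -0.328 ]))]
scene hole_yellow [(0.74, array([0.6299, 0.2286]))]
scene hole_red [(0.72, array([ 0.6169, -0.1829]))]
scene hole_blue [(0.77, array([0.5969, 0.0443]))]
```

View pics/w5.png

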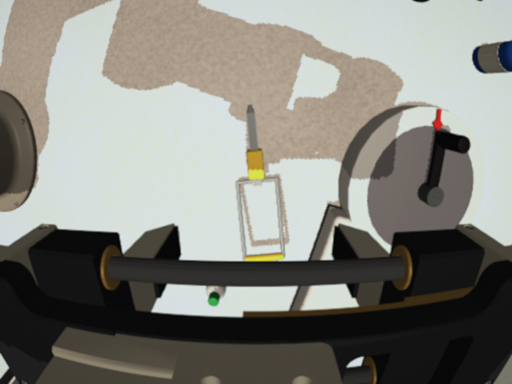

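```bash
cat > pin.py <<'E'
import sys
from h import *
# pin.py tip(row col) bar(row col)
a=list(map(float,sys.argv[1:])); c=cam("wrist")
t=atz(c,a[:2],.012)[:2]; b=atz(c,a[2:4],.012)[:2]; L=np.hypot(*(t-b)); u=(t-b)/L; yaw=np.arctan2(u[1],u[0])
o=(t-.074*u+b+.122*u)/2
print("tip",t,"bar",b,"L(196)",L,"origin",o,"yaw",yaw)
go([o[0],o[1],.15],yaw)
E
python3 pin.py 106 250 257.5 264
```

```text
tip [0.40614566 0.17806155] bar [ 0.48952577 -0.00887484] L(196) 0.20468868126906886 origin [0.43805929 0.10651187] yaw 1.990347833225199
at [0.4373 0.1066 0.2197] yaw 1.9 shift [-0.4  0.7 69.7] turn -0.091
```

```bash
python3 -m inch '[[[4.5,0.5,40,0],[0,0,50,-0.09],[0,0,50,0],[0,0,50,0],[0,0,24,0],[0,0,0,0],[0,0,0,0]]]'; python3 -m inch '[[[0,0,0,0],[0,0,0,0],[0,0,0,0],[0,0,0,0],[0,0,0,0],[0,0,0,0],[0,0,0,0],[0,0,0,0]]]' 1 30; python3 look.py w6 pin_yellow
```

```text
time: 14.35
tool_pos: [0.4371, 0.1111, 0.0066]
tool_rot: [3.14, 0.0, 1.99]
contact_force: [-0.2, 0.5, 0.6]
opening: 0.0918
time: 15.35
tool_pos: [0.4363, 0.1111, 0.0057]
tool_rot: [-3.142, -0.0, 1.99]
contact_force: [0.2, 0.5, -0.6]
opening: 0.02
pin_yellow [(0.83, array([240., 257.]), array([0.4366, 0.1142]))]
```

View pics/w6.png

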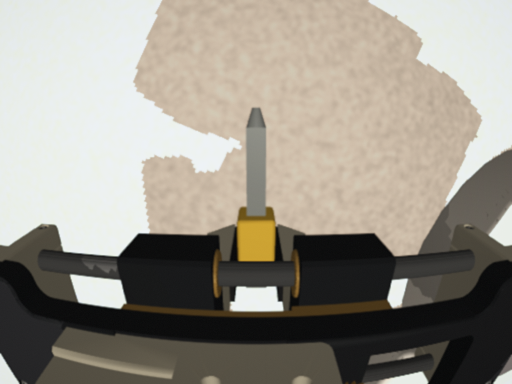

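```bash
python3 - <<'E'
from h import *
p,Rt=pose();c=cam("wrist")
print("tip in tool",Rt.T@(atz(c,[108,256],.012)-p))
go([.47,-.065,.17])
E
python3 -m inch '[[[0,0,-30,0],[0,0,-50,0],[0,0,-50,0],[0,0,-34,0],[0,0,0,0.18],[0,0,0,0.18],[0,0,0,0.18],[0,0,0,0.18],[0,0,0,0.18]]]'; python3 -m inch '[[[0,0,0,0.18],[0,0,0,0.18],[0,0,0,0.18],[0,0,0,0.18],[0,0,0,0.18],[0,0,0,0.135],[0,0,0,0],[0,0,0,0]]]'
python3 - <<'E'
from h import *
go([.475,-.07,.17],.055)
E
```

```text
tip in tool [ 0.07510413  0.00093636 -0.00631309]
at [0.4363 0.1111 0.0057] yaw 1.99 shift [-174.5  -40.9 -164.3] turn None
time: 16.62
tool_pos: [0.436, 0.111, 0.1695]
tool_rot: [-3.141, 0.0, 1.084]
contact_force: [0.1, 0.5, -0.8]
opening: 0.0197
time: 17.62
tool_pos: [0.4362, 0.111, 0.1696]
tool_rot: [-3.142, 0.0, 0.057]
contact_force: [0.3, -0.6, -0.4]
opening: 0.0196
at [0.4362 0.111  0.1696] yaw 0.057 shift [ 28.4 183.   -0.4] turn 0.002
```

```bash
python3 -m inch '[[[7,36,0,0],[7,36,0,0],[7,36,0,0],[7,36,0,0],[0,39,0,0],[0,0,0,0],[0,0,0,0],[0,0,0,0]]]'
cat > caps.py <<'E'
import sys
from h import *
c=cam("wrist"); hsv=cv2.cvtColor(c["img"],cv2.COLOR_BGR2HSV); p,Rt=pose()
if len(sys.argv)>1: cv2.imwrite(f"pics/{sys.argv[1]}.png",c["img"])
P={}
for l in("hole_red","hole_yellow","hole_blue"):
    print(l,[(round(d["conf"],2),np.round(d["at"]),np.round(atz(c,d["at"],.085),4)[:2]) for d in place_of("wrist",l)[:2]])
for k,hr in dict(red=[(0,8),(172,180)],yellow=[(20,35)],blue=[(105,125)]).items():
    m=sum(cv2.inRange(hsv,(a,140,60),(b,255,255)) for a,b in hr)
    n,lab,st,ce=cv2.connectedComponentsWithStats(m)
    for i in range(1,n):
        if st[i,4]>60: print(k,st[i],np.round(ce[i]),np.round(atz(c,ce[i][::-1],.103),4)[:2])
E
python3 caps.py w7
```

```text
time: 18.62
tool_pos: [0.4741, -0.0692, 0.1697]
tool_rot: [-3.141, 0.0, 0.056]
contact_force: [-0.6, 0.4, -0.9]
opening: 0.0194
hole_red [(0.6, array([ 43., 388.]), array([ 0.6204, -0.1752]))]
hole_yellow [(0.61, array([ 30., 259.]), array([ 0.6159, -0.0643])), (0.23, array([242., 258.]), array([ 0.4341, -0.0736]))]
hole_blue [(0.87, array([ 50., 128.]), array([0.6008, 0.0466])), (0.69, array([ 36., 261.]), array([ 0.6112, -0.0661]))]
red [380  23  29  37 941] [394.  41.] [ 0.6176 -0.1725]
red [350  27  42  47 584] [364.  55.] [ 0.601  -0.1465]
red [453 136  22  30 196] [463. 151.] [ 0.5357 -0.2556]
red [386 206  32  33 572] [402. 221.] [ 0.466  -0.2002]
yellow [ 233   15   51   55 1912] [258.  40.] [ 0.603  -0.0641]
yellow [ 237  207   39   55 1823] [256. 237.] [ 0.4465 -0.0713]
blue [109  28  28  37 936] [123.  46.] [0.6005 0.0437]
blue [126  32  41  47 528] [153.  59.] [0.5877 0.0165]
blue [  0 357  12  15  73] [  4. 366.] [0.1448 0.3543]
```

View pics/w7.png

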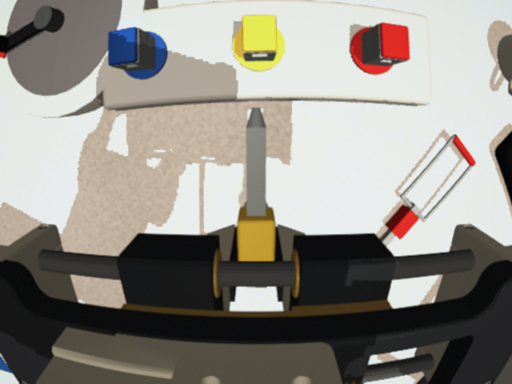

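```bash
cat > rect.py <<'E'
from h import *
from scipy.stats import theilslopes
def rect(c,z,x0,x1,y0,y1,s=.0005):
    xs=np.arange(x1,x0,-s); ys=np.arange(y1,y0,-s)   # rows: far->near, cols: left(+y)->right
    mp=np.zeros((len(xs),len(ys),2),np.float32)
    q=np.stack(np.meshgrid(xs,ys,indexing="ij")+[np.full((len(xs),len(ys)),z)] if False else [*np.meshgrid(xs,ys,indexing="ij"),np.full((len(xs),len(ys)),z)],-1)
    d=(q-c["eye"])@c["rotation"]
    n=np.hypot(d[...,0],d[...,1]); r=np.arctan2(n,d[...,2]); n=np.maximum(n,1e-9)
    mp[...,0]=d[...,0]/n*r*c["fx"]+c["cx"]; mp[...,1]=d[...,1]/n*r*c["fy"]+c["cy"]
    return cv2.remap(c["img"],mp[...,0],mp[...,1],cv2.INTER_LINEAR),xs,ys
if __name__=="__main__":
    c=cam("wrist")
    im,xs,ys=rect(c,.05,.535,.585,-.215,.09)
    g=cv2.GaussianBlur(cv2.cvtColor(im,cv2.COLOR_BGR2GRAY),(5,5),0).astype(float)
    gr=np.abs(np.gradient(g,axis=0)); i=gr.argmax(0); ok=gr.max(0)>8
    x=xs[i][ok]; y=ys[ok]; 
    for lo,hi in((-.215,-.08),(-.06,.09),(-.215,.09)):
        m=(y>lo)&(y<hi); r=theilslopes(x[m],y[m]); print("slope",-r[0],"x at y=-.0635",r[1]+r[0]*-.0635,m.sum(),"res",np.median(abs(x[m]-r[1]-r[0]*y[m])))
    a,_,_=rect(c,.103,.56,.66,-.215,.09); cv2.imwrite("pics/rc.png",a)
    b,_,_=rect(c,.05,.53,.66,-.215,.09); cv2.imwrite("pics/rs.png",np.vstack([a,b]))
E
python3 rect.py
```

```text
slope 0.0763888888888804 x at y=-.0635 0.5581024305555584 270 res 0.00017013888888887073
slope 0.0773809523809438 x at y=-.0635 0.5589196428571457 291 res 0.0014613095238093456
slope 0.07894736842104387 x at y=-.0635 0.5614210526315816 601 res 0.003657894736841756
```

View pics/rs.png

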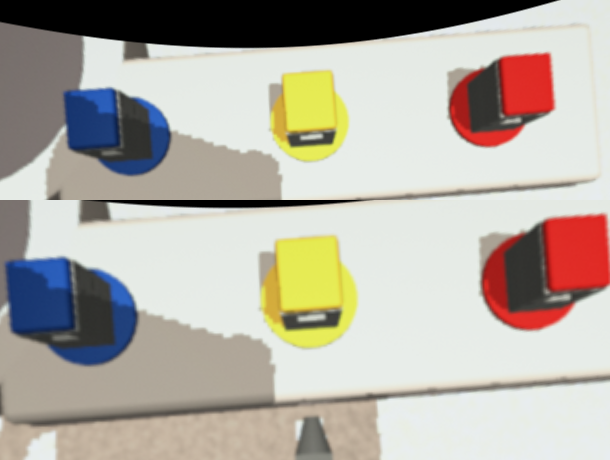

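```bash
python3 -m inch '[[[0,0,0,-0.022],[0,0,0,0],[0,0,0,0]]]'
python3 - <<'E'
from h import *
go([.4998,-.0729,.0787],.078)
E
```

```text
time: 19.25
tool_pos: [0.4743, -0.0702, 0.1697]
tool_rot: [-3.142, -0.0, 0.077]
contact_force: [-0.0, -0.5, -1.0]
opening: 0.0202
at [ 0.4743 -0.0702  0.1697] yaw 0.077 shift [25.2  4.7 91. ] turn -0.001
```

```bash
python3 -m inch '[[[13,2.4,0,0],[12.2,2.4,0,0],[0,0,45,0],[0,0,46,0],[0,0,0,0],[0,0,0,0],[0,0,0,0]]]'
cat > align.py <<'E'
# lateral lines in tool frame: rectify the shank plane and the cap plane along tool axes
import sys
from h import *
def trect(c,zt,x0,x1,y0,y1,s=.00025):
    p,Rt=pose(); xs=np.arange(x1,x0,-s); ys=np.arange(y0,y1,s)
    X,Y=np.meshgrid(xs,ys,indexing="ij"); q=p+np.stack([X,Y,np.full_like(X,zt)],-1)@Rt.T
    d=(q-c["eye"])@c["rotation"]; n=np.maximum(np.hypot(d[...,0],d[...,1]),1e-9); r=np.arctan2(n,d[...,2])
    return cv2.remap(c["img"],(d[...,0]/n*r*c["fx"]+c["cx"]).astype(np.float32),(d[...,1]/n*r*c["fy"]+c["cy"]).astype(np.float32),cv2.INTER_LINEAR),xs,ys
c=cam("wrist"); p,_=pose()
n=sys.argv[1]
a,_,_=trect(c,-.0113,.025,.100,-.03,.03)   # shank top face
b,_,_=trect(c,p[2]-.103,.08,.160,-.03,.03)  # cap top
im=np.hstack([a[:300],b[:300]]); 
im=cv2.resize(im,None,fx=1.6,fy=1.6)
cv2.imwrite(f"pics/{n}.png",im); print(im.shape)
E
python3 align.py a1
```

```text
time: 20.12
tool_pos: [0.5013, -0.0734, 0.0806]
tool_rot: [3.14, -0.004, 0.077]
contact_force: [-0.8, -0.1, -0.5]
opening: 0.0201
(480, 768, 3)
```

View pics/a1.png

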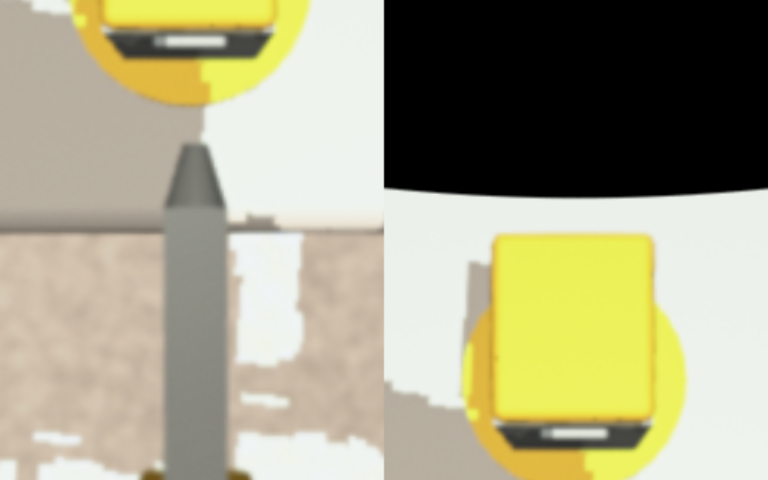

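```bash
python3 -m inch '[[[5,-1.1,0,0],[5,0,0,0],[0,0,0,0],[0,0,0,0],[0,0,0,0]]]'; python3 -c "
from h import *
for i in range(3): cam('scene'); print(np.round(pose()[0],4),observe()['tool_rot'][2])
go([.6095,-.0643,.0787],.078)"
```

```text
time: 20.8
tool_pos: [0.5095, -0.0711, 0.0786]
tool_rot: [-3.141, 0.0, 0.077]
contact_force: [0.5, -0.2, -1.1]
opening: 0.0198
[ 0.5095 -0.0711  0.0787] 0.07675780511896857
[ 0.5096 -0.0711  0.0787] 0.07677721897966894
[ 0.5096 -0.0711  0.0787] 0.07669231417520384
at [ 0.5096 -0.0711  0.0787] yaw 0.077 shift [100.1   0.8  -0. ] turn -0.001
```

Tip is about 7–9 mm short of the mouth; advance in slowly.

```bash
python3 -m inch '[[[3,0,0,0],[3,0,0,0],[3,0,0,0],[3,0,0,0],[3,0,0,0],[0,0,0,0],[0,0,0,0]]]';python3 -m inch '[[[3,0,0,0],[3,0,0,0],[0,0,0,0],[0,0,0,0],[0,0,0,0]]]'
```

```text
time: 21.82
tool_pos: [0.5245, -0.07, 0.0787]
tool_rot: [-3.141, 0.0, 0.077]
contact_force: [0.1, -0.2, -0.6]
opening: 0.0197
time: 22.45
tool_pos: [0.5305, -0.0695, 0.0787]
tool_rot: [-3.141, 0.0, 0.077]
contact_force: [-0.3, 0.3, -1.2]
opening: 0.0193
```

```bash
python3 -m inch '[[[5,0,0,0],[5,0,0,0],[5,0,0,0],[5,0,0,0],[5,0,0,0],[5,0,0,0],[0,0,0,0],[0,0,0,0]]]';python3 -m inch '[[[3,0,0,0],[3,0,0,0],[2,0,0,0],[0,0,0,0],[0,0,0,0]]]'
```

```text
time: 23.45
tool_pos: [0.5604, -0.0672, 0.0786]
tool_rot: [-3.141, 0.0, 0.077]
contact_force: [-0.7, 0.8, -0.6]
opening: 0.0195
time: 24.08
tool_pos: [0.5684, -0.0666, 0.0787]
tool_rot: [-3.141, 0.0, 0.077]
contact_force: [-0.3, -0.3, -1.7]
opening: 0.02
```

```bash
python3 -m inch '[[[2,0,0,0],[2,0,0,0],[1,0,0,0],[0,0,0,0],[0,0,0,0]]]';python3 -m inch '[[[1,0,0,0],[1,0,0,0],[1,0,0,0],[0,0,0,0],[0,0,0,0]]]'
```

```text
time: 24.7
tool_pos: [0.5735, -0.0662, 0.0787]
tool_rot: [-3.142, -0.0, 0.077]
contact_force: [-0.5, 0.4, -1.1]
opening: 0.0198
time: 25.32
tool_pos: [0.5736, -0.0662, 0.0785]
tool_rot: [-3.141, 0.006, 0.077]
contact_force: [-11.9, -1.7, 5.4]
opening: 0.0201
```

```bash
python3 -m inch '[[[0,0,0,0],[0,0,0,0],[0,0,0,0],[0,0,0,0],[0,0,0,0]]]' 0.1; python3 -m inch '[[[0,0,-20,0],[0,0,-40,0],[0,0,-40,0],[0,0,-40,-0.17],[-20,0,0,-0.17],[-20,0,0,-0.17],[-20,0,0,-0.17],[-20,0,0,-0.17],[0,0,0,-0.17],[0,0,0,-0.17]]]';python3 -m inch '[[[0,0,0,-0.17],[0,0,0,-0.17],[0,0,0,0],[0,0,0,0]]]'; python3 look.py w8 pin_yellow@.085 pin_yellow_bar@.08 drops@.03
python3 - <<'E'
from h import *
c=cam("scene"); print(proj(c,[.4535,-.0765,.08]),proj(c,[.575,-.067,.085]))
i=c["img"][140:270,220:350]; w=cv2.imread("pics/w8.png")
cv2.imwrite("pics/s8.png",np.hstack([cv2.resize(w,(400,300)),cv2.resize(i,(390,300),interpolation=cv2.INTER_CUBIC)]))
E
```

```text
time: 25.95
tool_pos: [0.5766, -0.0659, 0.0787]
tool_rot: [-3.141, -0.0, 0.077]
contact_force: [-0.5, -0.1, -0.5]
opening: 0.0411
time: 27.2
tool_pos: [0.5074, -0.104, 0.2189]
tool_rot: [3.141, -0.0, 1.272]
contact_force: [-0.1, -0.7, -0.1]
opening: 0.0413
time: 27.7
tool_pos: [0.5076, -0.1038, 0.2187]
tool_rot: [3.142, -0.0, 1.604]
contact_force: [0.5, 0.6, 0.2]
opening: 0.0414
pin_yellow [(0.66, array([150., 324.]), array([ 0.5756, -0.0663]))]
pin_yellow_bar [(0.73, array([265., 413.]), array([ 0.7127, -0.2054])), (0.7, array([158., 205.]), array([ 0.4554, -0.0803]))]
drops [(0.74, array([142., 203.]), array([ 0.4448, -0.0698]))]
[np.float64(169.53326905392927), np.float64(278.1702747761334)] [np.float64(184.59283659754811), np.float64(245.60080771188402)]
```

View pics/s8.png

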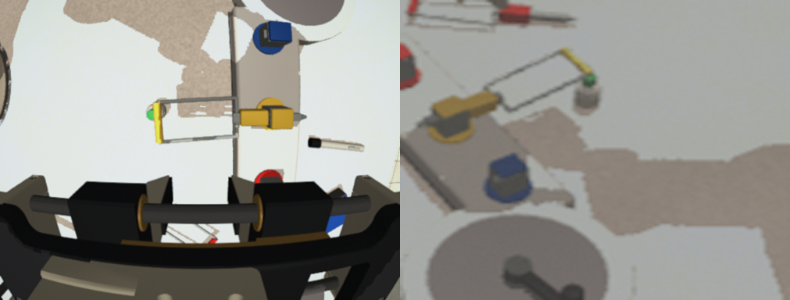

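```bash
cat > tri.py <<'E'
from h import *
def tri(obs):
    A=np.zeros((3,3));b=np.zeros(3)
    for c,at in obs:
        d=ray(c,at);d/=np.linalg.norm(d);M=np.eye(3)-np.outer(d,d);A+=M;b+=M@c["eye"]
    return np.linalg.solve(A,b)
E
python3 - <<'E'
from tri import *
w=cam("wrist");s=cam("scene")
P=tri([(w,[157,203]),(s,[166,278.3])]);print(P)
for z in(.07,.075,.08,.085,.09): print(z,proj(w,[.4535,-.0765,z]),proj(s,[.4535,-.0765,z]))
go([P[0],P[1],.12],1.648)
E
```

```text
[ 0.45623294 -0.07534442  0.09984696]
0.07 [np.float64(152.83843971373133), np.float64(204.4523698438983)] [np.float64(171.5489473988938), np.float64(277.99831070339485)]
0.075 [np.float64(153.5694375260224), np.float64(203.63987924664272)] [np.float64(170.54427734186083), np.float64(278.08402237222214)]
0.08 [np.float64(154.32416296994018), np.float64(202.8019122543465)] [np.float64(169.53326905392927), np.float64(278.1702747761334)]
0.085 [np.float64(155.10376740753168), np.float64(201.93727694976982)] [np.float64(168.5158623656537), np.float64(278.25707304837977)]
0.09 [np.float64(155.90947633506647), np.float64(201.04470764950517)] [np.float64(167.49199634357825), np.float64(278.3444223873924)]
at [ 0.5076 -0.1038  0.2187] yaw 1.606 shift [ 30.2 -50.3  98.7] turn -0.042
```

```bash
python3 -m inch '[[[15,-24,0,-0.042],[15,-24,0,0],[0,0,35,0],[0,0,35,0],[0,0,0,0],[0,0,0,0]]]'
python3 - <<'E'
from h import *
go([.459,-.0755,.079],1.648)
c=cam("wrist")
print([(round(d["conf"],2),np.round(d["at"]),np.round(atz(c,d["at"],.095),4)) for d in place_of("wrist","pin_yellow_bar")[:2]])
print([(round(d["conf"],2),np.round(d["at"]),np.round(atz(c,d["at"],.03),4)) for d in place_of("wrist","drops")[:2]])
E
```

```text
time: 28.8
tool_pos: [0.4588, -0.0769, 0.1498]
tool_rot: [3.14, 0.001, 1.649]
contact_force: [-0.4, -0.1, -0.0]
opening: 0.0412
at [ 0.4588 -0.0769  0.1498] yaw 1.649 shift [ 1.4  0.2 70.8] turn 0.001
[(0.76, array([207., 252.]), array([ 0.4568, -0.075 ,  0.095 ]))]
[(0.85, array([173., 237.]), array([ 0.4405, -0.0647,  0.03  ]))]
```

```bash
python3 -m inch '[[[1,0,35,0],[0,0,34,0],[0,0,0,0],[0,0,0,0]]]'; python3 -m inch '[[[0,0,0,0],[0,0,0,0],[0,0,0,0],[0,0,0,0],[0,0,0,0],[0,0,0,0]]]' 1 4; python3 look.py - pin_yellow@.085 pin_yellow_bar@.095
```

```text
time: 29.45
tool_pos: [0.4589, -0.0759, 0.0811]
tool_rot: [3.14, 0.001, 1.649]
contact_force: [1.0, 0.0, 0.4]
opening: 0.0411
time: 30.2
tool_pos: [0.4549, -0.0751, 0.079]
tool_rot: [-3.135, -0.002, 1.649]
contact_force: [-7.5, -1.3, 1.3]
opening: 0.0103
pin_yellow [(0.83, array([241., 438.]), array([ 0.5745, -0.0676]))]
pin_yellow_bar [(0.8, array([253., 257.]), array([ 0.4569, -0.0751]))]
```

```bash
python3 -m inch '[[[0,1,-13,0],[0,4.5,-13,0],[0,7,-13,0],[0,8.6,-12.5,0],[0,10.5,-10.5,0],[0,12,-9.2,0],[0,13,-7,0],[0,14.3,-5.3,0],[0,0,0,0],[0,0,0,0]]]'; python3 look.py - pin_yellow@.085 pin_yellow_bar@.18
```

```text
time: 31.6
tool_pos: [0.5283, -0.07, 0.1633]
tool_rot: [3.141, -0.0, 1.649]
contact_force: [0.1, -0.5, 1.1]
opening: 0.0098
pin_yellow [(0.84, array([197., 310.]), array([ 0.5748, -0.0636]))]
pin_yellow_bar [(0.8, array([254., 260.]), array([ 0.5316, -0.0703])), (0.61, array([142., 325.]), array([ 0.5584, -0.0077]))]
```

```bash
python3 -m inch '[[[0,13.3,-2.8,0],[0,13.4,-0.8,0],[0,11.5,0.7,0],[0,11.2,1.9,0],[0,14.2,4.5,0],[0,13.6,6.6,0],[0,12.2,8.6,0],[0,11,10.2,0],[0,12,15.9,0],[0,0,0,0]]]'; python3 look.py - pin_yellow@.085 pin_yellow_bar@.135
```

```text
time: 33.0
tool_pos: [0.6405, -0.061, 0.1161]
tool_rot: [-3.139, -0.001, 1.649]
contact_force: [-0.1, -0.2, -0.7]
opening: 0.0097
pin_yellow [(0.64, array([218., 164.]), array([ 0.5763, -0.0645]))]
pin_yellow_bar [(0.7, array([251., 258.]), array([ 0.6424, -0.0585]))]
```

```bash
python3 -m inch '[[[0,0,0,0],[0,0,0,0],[0,0,-20,0],[0,0,-25,0],[0,7,0,0],[0,0,0,0]]]' 0.5;  python3 -m inch '[[[0,0,0,0],[0,0,0,0],[0,0,0,0],[0,0,0,0]]]' 1; python3 look.py - pin_yellow_bar@.13
```

```text
time: 33.9
tool_pos: [0.6477, -0.0607, 0.1627]
tool_rot: [-3.141, -0.0, 1.649]
contact_force: [-0.0, -0.1, -0.2]
opening: 0.0226
time: 34.4
tool_pos: [0.6476, -0.0608, 0.1632]
tool_rot: [-3.141, -0.0, 1.649]
contact_force: [0.3, -1.1, -0.2]
opening: 0.0005
pin_yellow_bar [(0.7, array([221., 246.]), array([ 0.6419, -0.0623])), (0.29, array([176.,  87.]), array([ 0.5212, -0.038 ]))]
```

```bash
python3 -m inch '[[[0,1,10,0],[0,1,10,0],[0,1,10,0],[0,1,10,0],[0,1,10,0],[0,0,8,0],[0,0,4,0],[0,0,0,0],[0,0,0,0]]]'; python3 -m inch '[[[0,0,2,0],[0,0,2,0],[0,0,2,0],[0,0,0,0],[0,0,0,0]]]'
```

```text
time: 35.62
tool_pos: [0.6524, -0.0604, 0.1015]
tool_rot: [-3.141, -0.0, 1.649]
contact_force: [-0.7, -0.8, -0.2]
opening: 0.0006
time: 36.25
tool_pos: [0.6525, -0.0603, 0.0954]
tool_rot: [-3.141, -0.0, 1.649]
contact_force: [0.1, 0.3, 0.8]
opening: 0.0004
```

```bash
python3 -m inch '[[[0,0,2,0],[0,0,2,0],[0,0,0,0],[0,0,0,0]]]'; python3 -m inch '[[[0,0,1.5,0],[0,0,1.5,0],[0,0,0,0],[0,0,0,0]]]';python3 -m inch '[[[0,0,1,0],[0,0,1,0],[0,0,0,0],[0,0,0,0]]]'
```

```text
time: 36.75
tool_pos: [0.6525, -0.0603, 0.0913]
tool_rot: [-3.141, -0.0, 1.649]
contact_force: [0.3, -0.3, -0.9]
opening: 0.0004
time: 37.25
tool_pos: [0.6525, -0.0603, 0.0884]
tool_rot: [-3.141, -0.0, 1.649]
contact_force: [0.2, 0.1, 0.5]
opening: 0.0006
time: 37.75
tool_pos: [0.6525, -0.0604, 0.0864]
tool_rot: [-3.141, -0.0, 1.649]
contact_force: [0.2, -0.3, 0.5]
opening: 0.0006
```

```bash
python3 -m inch '[[[0,0,1.5,0],[0,0,1.5,0],[0,0,0,0],[0,0,0,0]]]'; python3 -m inch '[[[0,0,1.5,0],[0,0,1.5,0],[0,0,0,0],[0,0,0,0]]]';python3 look.py - pin_yellow_bar@.08
```

```text
time: 38.25
tool_pos: [0.6525, -0.0603, 0.0833]
tool_rot: [-3.141, -0.0, 1.649]
contact_force: [-0.4, 0.3, 0.5]
opening: 0.0005
time: 38.75
tool_pos: [0.653, -0.0604, 0.0808]
tool_rot: [3.141, 0.0, 1.649]
contact_force: [1.6, 0.8, 2.3]
opening: 0.0002
pin_yellow_bar [(0.56, array([244., 235.]), array([ 0.6419, -0.0641])), (0.25, array([192.,  42.]), array([ 0.5067, -0.0427]))]
```

```bash
python3 -m inch '[[[0,0,1,0],[0,0,1,0],[0,0,0,0],[0,0,0,0]]]'; python3 -m inch '[[[0,0,-20,0],[0,0,-40,0],[0,0,-40,0],[-40,-40,0,0],[-40,-40,0,0],[0,0,0,0],[0,0,0,0]]]'; python3 look.py w9 pin_yellow@.085 pin_yellow_bar@.08 pin_red pin_red_bar
python3 - <<'E'
from h import *
c=cam("scene"); i=c["img"][120:270,190:320]
for z in (.075,.08,.085,.09): print(z,proj(c,[.653,-.0605,z]))
w=cv2.imread("pics/w9.png")
cv2.imwrite("pics/s9.png",np.hstack([cv2.resize(w,(400,300)),cv2.resize(i,(390,450),interpolation=cv2.INTER_CUBIC)[:300]]))
E
```

```text
time: 39.35
tool_pos: [0.6532, -0.0604, 0.0795]
tool_rot: [3.14, 0.0, 1.649]
contact_force: [0.9, -0.1, 8.1]
opening: 0.0007
time: 40.22
tool_pos: [0.5788, -0.1462, 0.1781]
tool_rot: [-3.141, -0.001, 1.648]
contact_force: [0.3, 0.0, -0.6]
opening: 0.0007
pin_yellow [(0.59, array([101., 242.]), array([ 0.5623, -0.0659]))]
pin_yellow_bar [(0.85, array([104., 334.]), array([ 0.6415, -0.0602]))]
pin_red [(0.92, array([250., 138.]), array([ 0.4352, -0.2543]))]
pin_red_bar [(0.69, array([266., 388.]), array([ 0.7673, -0.2538]))]
0.075 [np.float64(197.52011531739683), np.float64(223.74860609800245)]
0.08 [np.float64(196.54451943695955), np.float64(223.65889542931933)]
0.085 [np.float64(195.56241688769228), np.float64(223.56858644157464)]
0.09 [np.float64(194.57374235813737), np.float64(223.4776731290701)]
```

View pics/s9.png

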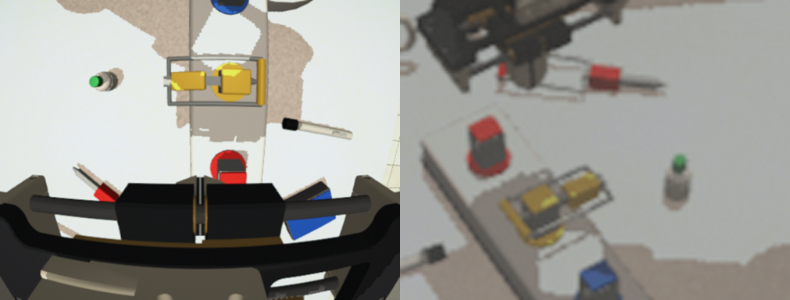

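```bash
python3 - <<'E'
from h import *
go([.495,-.0723,.178])
E
python3 -m inch '[[[34,-39,0,0],[34,-39,0,0],[0,0,35,0],[0,0,35,0],[0,0,33,0],[0,0,0,0],[0,0,0,0]]]'
python3 - <<'E'
from h import *
go([.495,-.0723,.076])
E
```

```text
at [ 0.5794 -0.1455  0.1781] yaw 1.65 shift [ 79.7 -78.4   0.2] turn None
time: 41.4
tool_pos: [0.4969, -0.0847, 0.0764]
tool_rot: [3.14, 0.0, 1.649]
contact_force: [0.5, -0.2, 0.3]
opening: 0.0004
at [ 0.4969 -0.0847  0.0764] yaw 1.649 shift [12.5 -0.9  0.4] turn None
```

```bash
python3 -m inch '[[[12.5,0,0,0],[0,5,0,0],[0,5,0,0],[0,5,0,0],[0,5,0,0],[0,0,0,0],[0,0,0,0]]]'; python3 -m inch '[[[0,3,0,0],[0,3,0,0],[0,3,0,0],[0,0,0,0]]]'; python3 -m inch '[[[0,2,0,0],[0,2,0,0],[0,0,0,0],[0,0,0,0]]]'
```

```text
time: 42.28
tool_pos: [0.5148, -0.0706, 0.0752]
tool_rot: [-3.141, -0.0, 1.649]
contact_force: [-0.7, 0.3, -0.0]
opening: 0.0006
time: 42.78
tool_pos: [0.5242, -0.0699, 0.0754]
tool_rot: [3.141, -0.0, 1.649]
contact_force: [-0.7, 0.7, 0.7]
opening: 0.0001
time: 43.28
tool_pos: [0.5278, -0.0695, 0.0754]
tool_rot: [-3.141, -0.0, 1.649]
contact_force: [-1.7, -0.0, 1.1]
opening: 0.0004
```

```bash
python3 -m inch '[[[0,1.5,0,0],[0,1.5,0,0],[0,0,0,0],[0,0,0,0]]]'; python3 -m inch '[[[0,1.5,0,0],[0,1.5,0,0],[0,0,0,0],[0,0,0,0]]]'; python3 look.py - pin_yellow@.085 pin_yellow_bar@.08
```

```text
time: 43.78
tool_pos: [0.5309, -0.0693, 0.0754]
tool_rot: [3.142, -0.0, 1.649]
contact_force: [-2.1, 0.1, 0.1]
opening: 0.0008
time: 44.28
tool_pos: [0.5334, -0.0691, 0.0753]
tool_rot: [-3.14, -0.0, 1.649]
contact_force: [-5.3, 0.2, 2.4]
opening: 0.0007
pin_yellow [(0.86, array([247., 317.]), array([ 0.569 , -0.0661]))]
pin_yellow_bar [(0.61, array([244., 440.]), array([ 0.657 , -0.0644]))]
```

```bash
python3 -m inch '[[[0,1.5,0,0],[0,1.5,0,0],[0,0,0,0],[0,0,0,0]]]'; python3 look.py - pin_yellow@.085 pin_yellow_bar@.08; python3 -m inch '[[[0,1,0,0],[0,0.5,0,0],[0,0,0,0],[0,0,0,0]]]'; python3 look.py - pin_yellow@.085 pin_yellow_bar@.08
```

```text
time: 44.92
tool_pos: [0.5346, -0.0687, 0.0751]
tool_rot: [-3.136, -0.001, 1.649]
contact_force: [-12.0, -1.1, 5.8]
opening: 0.0006
pin_yellow [(0.67, array([246., 318.]), array([ 0.5709, -0.0652]))]
pin_yellow_bar [(0.84, array([248., 439.]), array([ 0.6579, -0.0668])), (0.16, array([196., 146.]), array([ 0.4711, -0.045 ]))]
time: 45.58
tool_pos: [0.5346, -0.0686, 0.0748]
tool_rot: [-3.133, -0.002, 1.649]
contact_force: [-16.7, -1.2, 7.5]
opening: 0.0007
pin_yellow [(0.92, array([246., 318.]), array([ 0.5708, -0.0648]))]
pin_yellow_bar [(0.59, array([248., 441.]), array([ 0.6594, -0.0664]))]
```

```bash
python3 -m inch '[[[0,-15,0,0],[0,-15,0,0],[0,0,-40,0],[0,0,-50,0],[0,0,-50,0],[0,0,0,0],[0,0,0,0]]]' -1
python3 - <<'E'
from tri import *
w=cam("wrist");s=cam("scene")
for l in("pin_yellow","pin_yellow_bar"):
    a=place_of("wrist",l)[:1];b=place_of("scene",l)[:1]; print(l,a,b)
    if a and b: print(tri([(w,a[0]["at"]),(s,b[0]["at"])]), atz(w,a[0]["at"],.083),atz(s,b[0]["at"],.083))
for l in("pin_red","pin_red_bar"):
    b=place_of("scene",l)[:1]; print(l,b,b and atz(s,b[0]["at"],.012))
go([.433,-.252,.22],2.49)
cv2.imwrite("pics/y.png",w["img"])
E
```

```text
time: 46.6
tool_pos: [0.5086, -0.071, 0.2149]
tool_rot: [3.141, -0.0, 1.649]
contact_force: [0.0, -0.7, -0.7]
opening: 0.0661
pin_yellow [{'at': [185.7, 315.3], 'conf': 0.85}] [{'at': [181.9, 248.3], 'conf': 0.65}]
[ 0.56713988 -0.06461171  0.09667854] [ 0.57049746 -0.06830992  0.083     ] [ 0.56204795 -0.07393768  0.083     ]
pin_yellow_bar [{'at': [186.0, 389.0], 'conf': 0.77}] [{'at': [192.9, 225.1], 'conf': 0.48}]
[ 0.64740185 -0.05924375  0.095827  ] [ 0.65364563 -0.06167813  0.083     ] [ 0.64404898 -0.06881623  0.083     ]
pin_red [{'at': [147.5, 258.1], 'conf': 0.43}] [ 0.43348808 -0.24651031  0.012     ]
pin_red_bar [{'at': [139.2, 223.7], 'conf': 0.44}] [ 0.52443484 -0.34035798  0.012     ]
at [ 0.5084 -0.0711  0.2148] yaw 1.649 shift [-174.5  -89.3   -5.2] turn -0.841
```

```bash
python3 -m inch '[[[-35,-18,0,0],[-35,-18,0,0],[-35,-18,0,0],[-35,-18,0,0],[-34.5,-17.3,0,0],[0,0,0,-0.17],[0,0,0,-0.17],[0,0,0,-0.17],[0,0,0,-0.17],[0,0,0,-0.161]]]';  python3 -m inch '[[[0,0,0,0],[0,0,0,0]]]'; python3 look.py w10 pin_red pin_red_bar
python3 - <<'E'
import cv2,numpy as np
a=cv2.imread("pics/y.png")[120:260,280:430]; w=cv2.imread("pics/w10.png")
cv2.imwrite("pics/s10.png",np.hstack([cv2.resize(w,(512,384)),cv2.resize(a,(288,268)).copy() if 0 else cv2.copyMakeBorder(cv2.resize(a,(288,269),interpolation=cv2.INTER_CUBIC),0,115,0,0,cv2.BORDER_CONSTANT)]))
E
```

```text
time: 48.25
tool_pos: [0.433, -0.252, 0.2152]
tool_rot: [3.141, -0.0, 2.495]
contact_force: [0.0, 0.5, -0.7]
opening: 0.0918
time: 48.5
tool_pos: [0.4331, -0.2521, 0.2153]
tool_rot: [3.141, -0.0, 2.487]
contact_force: [0.5, 0.2, 0.5]
opening: 0.092
pin_red [(0.66, array([167., 254.]), array([ 0.4302, -0.2524]))]
pin_red_bar [(0.58, array([262., 255.]), array([ 0.5361, -0.3319]))]
```

View pics/s10.png

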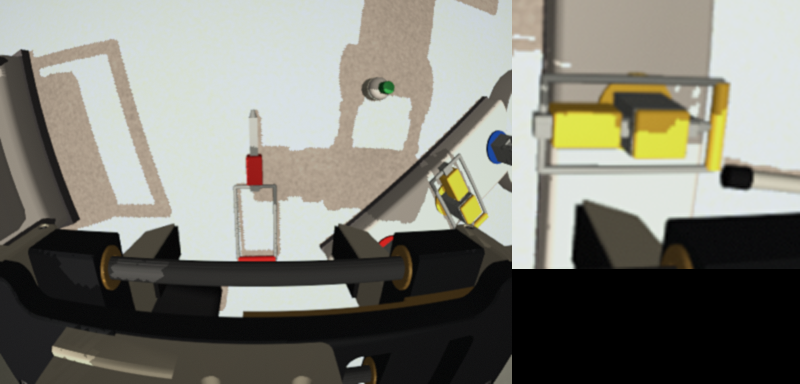

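```bash
python3 pin.py 109 253.5 258 257
```

```text
tip [ 0.37290527 -0.20940492] bar [ 0.53320373 -0.32649765] L(196) 0.19851020886868684 origin [ 0.43367432 -0.2537947 ] yaw 2.51071033140023
at [ 0.4331 -0.252   0.2154] yaw 2.489 shift [-1.6 -1.  65.4] turn -0.022
```

```bash
python3 -m inch '[[[0,-1,40,-0.022],[0,0,50,0],[0,0,50,0],[0,0,50,0],[0,0,20,0],[0,0,0,0],[0,0,0,0]]]'; python3 -m inch '[[[0,0,0,0],[0,0,0,0],[0,0,0,0],[0,0,0,0],[0,0,0,0],[0,0,0,0],[0,0,0,0],[0,0,0,0]]]' 1 30; python3 look.py - pin_red; python3 -m inch '[[[0,0,-30,0],[0,0,-50,0],[0,0,-50,0],[0,0,-34,0],[0,0,0,0.18],[0,0,0,0.18],[0,0,0,0.18],[0,0,0,0.18],[0,0,0,0.18]]]'; python3 -m inch '[[[0,0,0,0.18],[0,0,0,0.18],[0,0,0,0.18],[0,0,0,0.18],[0,0,0,0.18],[0,0,0,0.18],[0,0,0,0.18],[0,0,0,0.18],[0,0,0,0],[0,0,0,0]]]'
python3 - <<'E'
from h import *
go([.49,-.184,.17],.078)
E
```

```text
time: 49.58
tool_pos: [0.4331, -0.2534, 0.0063]
tool_rot: [-3.142, 0.002, 2.511]
contact_force: [-0.5, -0.7, -0.3]
opening: 0.0913
time: 50.58
tool_pos: [0.4325, -0.2529, 0.0054]
tool_rot: [3.142, -0.0, 2.512]
contact_force: [0.6, -0.1, 0.1]
opening: 0.0197
pin_red [(0.9, array([246., 257.]), array([ 0.4341, -0.2527]))]
time: 51.8
tool_pos: [0.4322, -0.2526, 0.1691]
tool_rot: [-3.141, -0.001, 1.606]
contact_force: [-1.2, 0.2, -1.1]
opening: 0.0199
time: 53.05
tool_pos: [0.4324, -0.2527, 0.1693]
tool_rot: [-3.141, 0.0, 0.175]
contact_force: [0.2, -0.3, -1.6]
opening: 0.0197
at [ 0.4324 -0.2527  0.1693] yaw 0.175 shift [ 68.7 -57.6  -0.7] turn 0.097
```

```bash
python3 -m inch '[[[0,0,0,0.097],[0,0,0,0],[0,0,0,0]]]'
python3 - <<'E'
from h import *
go([.5063,-.1816,.0784],.078)
E
```

```text
time: 53.42
tool_pos: [0.4324, -0.2528, 0.1694]
tool_rot: [-3.141, 0.0, 0.078]
contact_force: [-0.4, 0.6, -0.7]
opening: 0.0198
at [ 0.4324 -0.2528  0.1694] yaw 0.078 shift [ 79.2 -65.2  91. ] turn -0.0
```

```bash
python3 -m inch '[[[20,-16,0,0],[20,-16,0,0],[20,-16,0,0],[19,-17.2,0,0],[0,0,45,0],[0,0,46,0],[0,0,0,0],[0,0,0,0],[0,0,0,0]]]'; python3 align.py a2
```

```text
time: 54.55
tool_pos: [0.5076, -0.1826, 0.0805]
tool_rot: [3.14, -0.003, 0.075]
contact_force: [-0.7, -0.2, -0.7]
opening: 0.0201
(480, 768, 3)
```

View pics/a2.png

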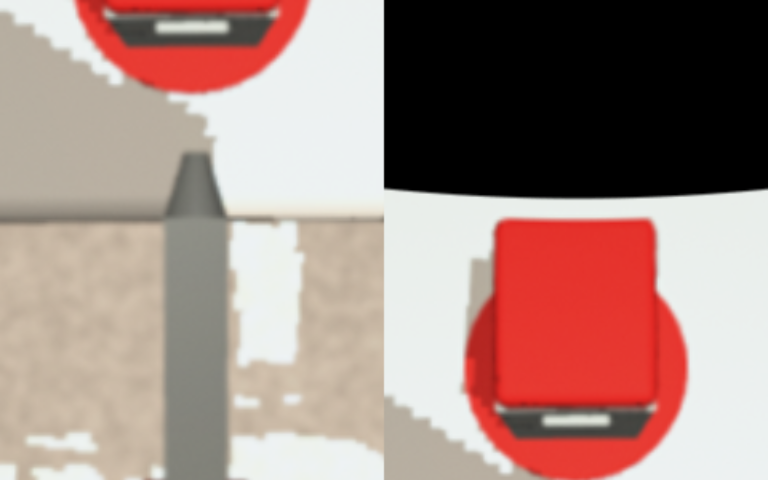

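```bash
python3 -m inch '[[[0,0,0,0],[0,0,0,0]]]'
python3 - <<'E'
from h import *
go([.616,-.173,.0784],.078)
E
```

```text
time: 54.85
tool_pos: [0.5065, -0.182, 0.0789]
tool_rot: [3.141, -0.001, 0.075]
contact_force: [-0.4, 0.6, -1.7]
opening: 0.0197
at [ 0.5065 -0.182   0.0789] yaw 0.075 shift [109.8  -0.8   0.6] turn -0.003
```

```bash
python3 -m inch '[[[5,-0.6,0,-0.002],[5,0,0,0],[5,0,0,0],[3,0,0,0],[3,0,0,0],[3,0,0,0],[3,0,0,0],[0,0,0,0],[0,0,0,0]]]';python3 -m inch '[[[3,0,0,0],[3,0,0,0],[3,0,0,0],[0,0,0,0],[0,0,0,0]]]'
```

```text
time: 55.98
tool_pos: [0.5331, -0.1792, 0.0784]
tool_rot: [-3.141, 0.0, 0.077]
contact_force: [-0.4, 0.4, -0.8]
opening: 0.0199
time: 56.6
tool_pos: [0.5422, -0.1785, 0.0784]
tool_rot: [-3.141, 0.0, 0.077]
contact_force: [-0.1, -0.0, -1.5]
opening: 0.0197
```

```bash
python3 -m inch '[[[5,0,0,0],[5,0,0,0],[5,0,0,0],[5,0,0,0],[5,0,0,0],[5,0,0,0],[3,0,0,0],[0,0,0,0],[0,0,0,0]]]';python3 -m inch '[[[1.5,0,0,0],[1.5,0,0,0],[1.5,0,0,0],[0,0,0,0],[0,0,0,0]]]'; python3 -m inch '[[[1,0,0,0],[1,0,0,0],[1,0,0,0],[0,0,0,0],[0,0,0,0]]]'
```

```text
time: 57.72
tool_pos: [0.575, -0.176, 0.0784]
tool_rot: [-3.141, 0.0, 0.077]
contact_force: [-0.5, -0.5, -0.0]
opening: 0.0201
time: 58.35
tool_pos: [0.5796, -0.1757, 0.0784]
tool_rot: [-3.141, 0.0, 0.077]
contact_force: [-0.3, 0.6, -0.7]
opening: 0.0197
time: 58.98
tool_pos: [0.5826, -0.1754, 0.0784]
tool_rot: [-3.141, 0.0, 0.077]
contact_force: [0.4, 0.2, -0.1]
opening: 0.0198
```

```bash
python3 -m inch '[[[1,0,0,0],[1,0,0,0],[1,0,0,0],[0,0,0,0],[0,0,0,0]]]'; python3 -m inch '[[[0,0,0,0]]]'
```

```text
time: 59.6
tool_pos: [0.5838, -0.1753, 0.0783]
tool_rot: [-3.141, 0.004, 0.077]
contact_force: [-9.2, -0.9, 3.9]
opening: 0.0197
time: 59.72
tool_pos: [0.5838, -0.1754, 0.0783]
tool_rot: [-3.141, 0.004, 0.077]
contact_force: [-8.3, -0.6, 2.8]
opening: 0.0198
```

```bash
python3 -m inch '[[[0,0,0,0],[0,0,0,0],[0,0,0,0],[0,0,0,0],[0,0,0,0]]]' 0.1; python3 -m inch '[[[0,0,-20,0],[0,0,-40,0],[0,0,-40,0],[0,0,-40,-0.17],[-20,0,0,-0.17],[-20,0,0,-0.17],[-20,0,0,-0.17],[-20,0,0,-0.17],[0,0,0,-0.17],[0,0,0,-0.17]]]';python3 -m inch '[[[0,0,0,-0.17],[0,0,0,-0.17],[0,0,0,-0.041],[0,0,0,0],[0,0,0,0]]]'
cat > bar.py <<'E'
import sys
from tri import *
w=cam("wrist");s=cam("scene")
for l in sys.argv[1:]:
    a=place_of("wrist",l)[:2];b=place_of("scene",l)[:1]; print(l,a,b)
    for x in a: print(atz(w,x["at"],.085),b and tri([(w,x["at"]),(s,b[0]["at"])]))
E
python3 bar.py pin_red pin_red_bar
python3 - <<'E'
from h import *
go([.467,-.185,.15],1.648)
E
```

```text
time: 60.35
tool_pos: [0.5857, -0.1752, 0.0784]
tool_rot: [-3.142, -0.0, 0.077]
contact_force: [-0.4, -0.1, 0.9]
opening: 0.0416
time: 61.6
tool_pos: [0.5165, -0.2133, 0.2185]
tool_rot: [3.141, -0.0, 1.272]
contact_force: [-0.1, -0.4, -0.9]
opening: 0.0414
time: 62.22
tool_pos: [0.5167, -0.213, 0.2184]
tool_rot: [3.142, -0.0, 1.647]
contact_force: [0.5, 0.6, 0.3]
opening: 0.041
pin_red [{'at': [152.8, 329.9], 'conf': 0.72}] [{'at': [160.3, 228.6], 'conf': 0.76}]
[ 0.58982321 -0.17536511  0.085     ] [ 0.58428907 -0.17196646  0.09848154]
pin_red_bar [{'at': [152.7, 202.1], 'conf': 0.56}, {'at': [211.6, 420.9], 'conf': 0.53}] [{'at': [150.0, 260.1], 'conf': 0.42}]
[ 0.46166181 -0.18549066  0.085     ] [ 0.45828002 -0.18842302  0.06660388]
[ 0.7124585  -0.23113872  0.085     ] [ 0.55202239 -0.1144657   0.25427924]
at [ 0.5167 -0.213   0.2184] yaw 1.648 shift [ 31.7 -47.4  68.4] turn -0.0
```

```bash
python3 -m inch '[[[16,-24,0,0],[15.5,-24.5,0,0],[0,0,35,0],[0,0,35,0],[0,0,0,0],[0,0,0,0]]]'; python3 bar.py pin_red_bar
```

```text
time: 63.28
tool_pos: [0.4666, -0.1857, 0.1495]
tool_rot: [3.14, 0.001, 1.648]
contact_force: [-0.6, 0.1, 0.7]
opening: 0.0415
pin_red_bar [{'at': [202.7, 248.5], 'conf': 0.85}] [{'at': [146.7, 256.9], 'conf': 0.68}]
[ 0.46180605 -0.18424685  0.085     ] [ 0.46532894 -0.18822372  0.08388575]
```

```bash
python3 -m inch '[[[0,-0.5,40,0],[0,0,43,0],[0,0,0,0],[0,0,0,0]]]'; python3 -m inch '[[[0,0,0,0],[0,0,0,0],[0,0,0,0],[0,0,0,0],[0,0,0,0],[0,0,0,0]]]' 1 4; python3 look.py - pin_red@.085 pin_red_bar
```

```text
time: 63.98
tool_pos: [0.4664, -0.1859, 0.0669]
tool_rot: [3.14, 0.001, 1.648]
contact_force: [0.1, 0.8, 0.8]
opening: 0.0415
time: 64.72
tool_pos: [0.4629, -0.1847, 0.0647]
tool_rot: [-3.136, -0.002, 1.648]
contact_force: [-6.7, -0.8, -0.8]
opening: 0.0097
pin_red [(0.73, array([249., 455.]), array([ 0.5869, -0.176 ])), (0.25, array([ 56., 234.]), array([ 0.4463, -0.0859]))]
pin_red_bar [(0.65, array([249., 254.]), array([ 0.4648, -0.2171])), (0.54, array([244., 488.]), array([ 0.7014, -0.206 ]))]
```

```bash
python3 -m inch '[[[0,-2,-13,0],[0,3,-13,0],[0,4.5,-13,0],[0,7,-13,0],[0,8.6,-12.5,0],[0,10.5,-10.5,0],[0,12,-9.2,0],[0,13,-7,0],[0,14.3,-5.3,0],[0,0,0,0]]]'; python3 -m inch '[[[0,0,0,0]]]'; python3 look.py - pin_red@.085 pin_red_bar@.18
```

```text
time: 66.12
tool_pos: [0.5374, -0.1801, 0.1635]
tool_rot: [3.139, 0.002, 1.648]
contact_force: [-1.2, -1.1, 0.7]
opening: 0.0097
time: 66.25
tool_pos: [0.5361, -0.18, 0.1625]
tool_rot: [3.141, 0.0, 1.648]
contact_force: [0.4, 0.0, 2.2]
opening: 0.0096
pin_red [(0.66, array([198., 312.]), array([ 0.5842, -0.1744]))]
pin_red_bar [(0.56, array([252., 256.]), array([ 0.537 , -0.1787])), (0.51, array([199., 314.]), array([ 0.5638, -0.1467]))]
```

```bash
python3 -m inch '[[[0,13.3,-2.8,0],[0,13.4,-0.8,0],[0,11.5,0.7,0],[0,11.2,1.9,0],[0,14.2,4.5,0],[0,13.6,6.6,0],[0,12.2,8.6,0],[0,11,10.2,0],[0,12,15.9,0],[0,0,0,0]]]'; python3 look.py - pin_red@.085 pin_red_bar@.135
```

```text
time: 67.65
tool_pos: [0.6481, -0.1708, 0.1147]
tool_rot: [-3.139, -0.001, 1.648]
contact_force: [0.4, -0.4, 0.1]
opening: 0.0097
pin_red [(0.58, array([218., 168.]), array([ 0.5873, -0.1738]))]
pin_red_bar [(0.7, array([257., 255.]), array([ 0.6488, -0.171 ]))]
```

```bash
python3 -m inch '[[[0,0,0,0],[0,0,0,0],[0,0,-20,0],[0,0,-25,0],[0,3,0,0],[0,0,0,0]]]' 0.5;  python3 -m inch '[[[0,0,0,0],[0,0,0,0],[0,0,0,0],[0,0,10,0],[0,0,5,0]]]' 1;  python3 -m inch '[[[0,4.5,8,0],[0,4,9,0],[0,4,10,0],[0,3,10,0],[0,2,10,0],[0,1,4,0],[0,0.5,3,0],[0,0,3,0],[0,0,0,0],[0,0,0,0]]]'; python3 look.py - pin_red@.085 pin_red_bar
```

```text
time: 68.55
tool_pos: [0.651, -0.1709, 0.1613]
tool_rot: [-3.141, -0.0, 1.648]
contact_force: [1.1, 0.1, -0.3]
opening: 0.0233
time: 69.18
tool_pos: [0.6507, -0.1709, 0.1459]
tool_rot: [-3.14, -0.001, 1.648]
contact_force: [1.0, 0.3, 0.8]
opening: 0.0005
time: 70.42
tool_pos: [0.6701, -0.1696, 0.0903]
tool_rot: [3.142, -0.0, 1.648]
contact_force: [0.0, 0.3, -0.1]
opening: 0.0008
pin_red [(0.57, array([234., 122.]), array([ 0.5848, -0.1765])), (0.17, array([242., 239.]), array([ 0.661 , -0.1742]))]
pin_red_bar [(0.81, array([236., 242.]), array([ 0.6612, -0.2036])), (0.56, array([284., 347.]), array([ 0.7667, -0.2489]))]
```

```bash
python3 -m inch '[[[0,0,3,0],[0,0,3,0],[0,0,2,0],[0,0,0,0],[0,0,0,0]]]'; python3 -m inch '[[[0,0,1.5,0],[0,0,1,0],[0,0,0,0],[0,0,0,0]]]'
```

```text
time: 71.2
tool_pos: [0.6705, -0.1696, 0.0824]
tool_rot: [3.141, 0.0, 1.648]
contact_force: [1.4, -1.0, 1.1]
opening: 0.0005
time: 71.7
tool_pos: [0.6708, -0.1698, 0.0811]
tool_rot: [3.139, 0.001, 1.648]
contact_force: [0.8, 0.9, 8.0]
opening: 0.0008
```

```bash
python3 -m inch '[[[0,0,-20,0],[0,0,-40,0],[0,0,-40,0],[0,-40,0,0],[0,-40,0,0],[0,-40,0,0],[0,-45,0,0],[0,0,0,0],[0,0,0,0]]]'; python3 look.py - pin_red@.085 pin_red_bar@.083
python3 - <<'E'
from h import *
go([.51,-.1811,.0755],1.648)
E
```

```text
time: 72.82
tool_pos: [0.506, -0.1824, 0.1797]
tool_rot: [3.141, 0.0, 1.647]
contact_force: [-0.1, -0.8, -0.2]
opening: 0.0006
pin_red [(0.61, array([195., 340.]), array([ 0.5839, -0.1777])), (0.54, array([195., 413.]), array([ 0.6611, -0.1712]))]
pin_red_bar [(0.58, array([195., 410.]), array([ 0.6592, -0.1722]))]
at [ 0.5065 -0.1823  0.1794] yaw 1.648 shift [  0.9   3.6 103.9] turn 0.0
```

```bash
python3 -m inch '[[[1,0,35,0],[0,0,35,0],[0,0,34,0],[0,10,0,0],[0,10,0,0],[0,8,0,0],[0,5,0,0],[0,0,0,0],[0,0,0,0]]]'; python3 -m inch '[[[0,2,0,0],[0,2,0,0],[0,2,0,0],[0,0,0,0],[0,0,0,0]]]'
```

```text
time: 74.1
tool_pos: [0.5383, -0.1787, 0.0758]
tool_rot: [-3.142, -0.0, 1.648]
contact_force: [0.3, -0.3, 0.3]
opening: 0.0003
time: 74.72
tool_pos: [0.5444, -0.1783, 0.0755]
tool_rot: [-3.141, -0.0, 1.648]
contact_force: [0.5, -0.4, 0.1]
opening: 0.0007
```

```bash
python3 -m inch '[[[0,1,0,0],[0,1,0,0],[0,1,0,0],[0,0,0,0],[0,0,0,0]]]'; python3 look.py - pin_red@.085 pin_red_bar@.083;  python3 -m inch '[[[0,1,0,0],[0,1,0,0],[0,1,0,0],[0,0,0,0],[0,0,0,0]]]';python3 look.py - pin_red@.085 pin_red_bar@.083
```

```text
time: 75.35
tool_pos: [0.5475, -0.178, 0.0756]
tool_rot: [3.141, -0.0, 1.648]
contact_force: [-0.0, 0.6, 0.0]
opening: 0.0003
pin_red []
pin_red_bar [(0.85, array([243., 431.]), array([ 0.6609, -0.1718]))]
time: 76.12
tool_pos: [0.5495, -0.1777, 0.0755]
tool_rot: [-3.14, -0.001, 1.648]
contact_force: [-5.5, 0.2, 3.2]
opening: 0.0005
pin_red []
pin_red_bar [(0.68, array([246., 434.]), array([ 0.6661, -0.173 ]))]
```

```bash
python3 -m inch '[[[0,1,0,0],[0,0.5,0,0],[0,0,0,0],[0,0,0,0]]]'; python3 -m inch '[[[0,-15,0,0],[0,-20,0,0],[0,0,-40,0],[0,0,-40,0],[0,0,-30,0],[-40,20,0,0],[-40,20,0,0],[0,0,0,0],[0,0,0,0]]]'; python3 look.py fin pin_yellow@.085 pin_yellow_bar@.083 pin_red@.085 pin_red_bar@.083
```

```text
time: 76.78
tool_pos: [0.5495, -0.1777, 0.0754]
tool_rot: [-3.136, -0.001, 1.648]
contact_force: [-10.8, -1.0, 5.5]
opening: 0.0003
time: 77.9
tool_pos: [0.5628, -0.2566, 0.1852]
tool_rot: [-3.141, -0.001, 1.648]
contact_force: [-0.3, 0.3, -0.6]
opening: 0.0001
pin_yellow [(0.24, array([ 17., 165.]), array([ 0.4703, -0.1005]))]
pin_yellow_bar []
pin_red [(0.83, array([105., 290.]), array([ 0.5873, -0.1757]))]
pin_red_bar [(0.91, array([111., 373.]), array([ 0.6638, -0.1721]))]
```

```bash
python3 -m inch '[[[37,0,0,0],[37,0,0,0],[36,0,0,0],[0,0,0,0],[0,0,0,0]]]'; python3 look.py fin2 pin_yellow@.085 pin_yellow_bar@.083
python3 - <<'E'
import cv2,numpy as np
a=cv2.imread("pics/fin.png")[60:160,240:400];b=cv2.imread("pics/fin2.png")[60:160,240:400]
cv2.imwrite("pics/cmp.png",cv2.resize(np.vstack([a,b]),None,fx=3,fy=3,interpolation=cv2.INTER_CUBIC))
E
```

```text
time: 78.78
tool_pos: [0.5547, -0.1477, 0.186]
tool_rot: [3.141, 0.001, 1.648]
contact_force: [-0.1, 0.8, -0.1]
opening: 0.0011
pin_yellow [(0.6, array([102., 283.]), array([ 0.573 , -0.0649])), (0.52, array([162., 420.]), array([ 0.7144, -0.1047]))]
pin_yellow_bar [(0.87, array([112., 370.]), array([ 0.6541, -0.0637])), (0.72, array([260., 402.]), array([ 0.7216, -0.213 ]))]
```

View pics/cmp.png

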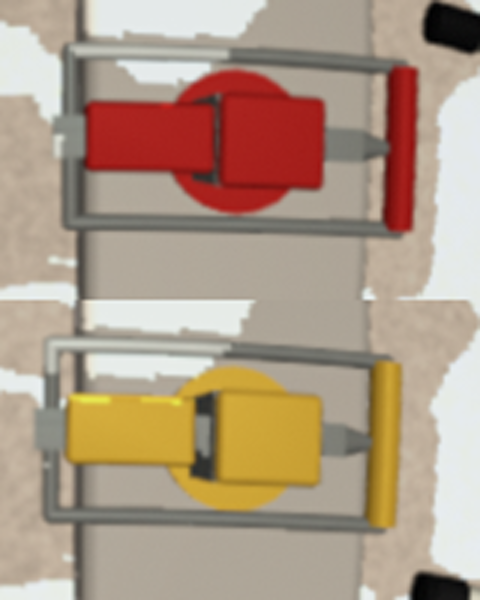

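Run:
```python
from h import *
go([.505,-.0715,.0755],1.648)
```

```text
at [ 0.5546 -0.1484  0.1856] yaw 1.647 shift [ 80.4 -43.7 110.1] turn -0.001
```

```bash
python3 -m inch '[[[40,-22,0,0],[40.4,-21.7,0,0],[0,0,35,0],[0,0,35,0],[0,0,40,0],[0,10,0,0],[0,8,0,0],[0,7,0,0],[0,0,0,0],[0,0,0,0]]]'; python3 -m inch '[[[0,3,0,0],[0,2,0,0],[0,0,0,0]]]'; python3 -m inch '[[[0,1,-1.5,0],[0,1,-1.5,0],[0,1,-1.5,0],[0,0,0,0]]]';python3 -m inch '[[[0,1,1,0],[0,1,-1,0],[0,1,-1,0],[0,0,0,0]]]'
```

```text
time: 80.18
tool_pos: [0.5298, -0.0686, 0.0761]
tool_rot: [3.141, 0.0, 1.648]
contact_force: [-1.3, -0.1, 0.5]
opening: 0.0003
time: 80.55
tool_pos: [0.5349, -0.0683, 0.0756]
tool_rot: [3.141, -0.0, 1.648]
contact_force: [-0.7, 0.4, -0.1]
opening: 0.0008
time: 81.05
tool_pos: [0.5379, -0.0681, 0.0803]
tool_rot: [3.141, 0.0, 1.648]
contact_force: [0.4, 0.2, -0.5]
opening: 0.0005
time: 81.55
tool_pos: [0.5408, -0.0678, 0.0812]
tool_rot: [3.141, -0.0, 1.648]
contact_force: [0.4, 0.5, 0.2]
opening: 0.0007
```

```bash
python3 -m inch '[[[0,1,0,0],[0,1,0,0],[0,0,0,0],[0,0,0,0]]]';python3 look.py - pin_yellow@.085 pin_yellow_bar@.083; python3 -m inch '[[[0,1,0,0],[0,1,0,0],[0,0,0,0],[0,0,0,0]]]'; python3 look.py - pin_yellow@.085 pin_yellow_bar@.083
```

```text
time: 82.05
tool_pos: [0.541, -0.0677, 0.0805]
tool_rot: [-3.138, -0.001, 1.648]
contact_force: [-5.8, -2.0, -0.0]
opening: 0.0007
pin_yellow [(0.7, array([243., 316.]), array([ 0.5766, -0.0652]))]
pin_yellow_bar [(0.64, array([240., 432.]), array([ 0.6581, -0.0615])), (0.21, array([244., 316.]), array([ 0.5773, -0.0668]))]
time: 82.7
tool_pos: [0.5409, -0.0676, 0.0799]
tool_rot: [-3.133, -0.001, 1.648]
contact_force: [-11.7, -3.4, 1.3]
opening: 0.0005
pin_yellow [(0.77, array([245., 316.]), array([ 0.5767, -0.0658]))]
pin_yellow_bar [(0.92, array([244., 434.]), array([ 0.6597, -0.0635]))]
```

```bash
python3 -m inch '[[[0,-5,0,0],[0,-15,0,0],[0,-16,0,0],[0,0,-35,0],[0,0,-35,0],[0,0,-35,0],[-40,22,0,0],[-40,22,0,0],[0,0,0,0],[0,0,0,0]]]'
python3 - <<'E'
from h import *
go([.5547,-.1477,.186])
E
```

```text
time: 84.1
tool_pos: [0.5586, -0.1462, 0.1859]
tool_rot: [-3.142, -0.001, 1.648]
contact_force: [1.2, 0.5, 1.0]
opening: 0.0009
at [ 0.5586 -0.1462  0.1859] yaw 1.648 shift [-1.2 -4.  -0.1] turn None
```

```bash
python3 -m inch '[[[-1.2,-4,0,0],[0,0,0,0],[0,0,0,0]]]'; python3 look.py fin3 pin_yellow@.085 pin_yellow_bar@.083 target_tip clamp_knob
python3 - <<'E'
from h import *
def runs(f,rows,hr):
    im=cv2.imread(f"pics/{f}.png"); h=cv2.cvtColor(im,cv2.COLOR_BGR2HSV)
    m=sum(cv2.inRange(h,(a,120,70),(b,255,255)) for a,b in hr)
    for r in rows:
        x=np.flatnonzero(m[r,240:400])+240; s=np.split(x,np.flatnonzero(np.diff(x)>1)+1); print(f,r,[(int(a[0]),int(a[-1])) for a in s if len(a)>2])
R_=[(0,8),(172,180)];Y=[(18,35)]
runs("fin",(100,104,108,112),R_);runs("fin2",(98,101,104,108),Y);runs("fin3",(98,101,104,108),Y)
c=cam("scene")
for l,z in(("pin_yellow_bar",.083),("pin_red_bar",.083),("pin_yellow",.085),("pin_red",.085),("clamp_knob",.095),("target_tip",.05)): print(l,[(round(d["conf"],2),np.round(atz(c,d["at"],z),4)[:2]) for d in place_of("scene",l)[:1]])
E
python3 arrow.py
```

```text
time: 84.48
tool_pos: [0.5549, -0.1478, 0.1864]
tool_rot: [3.141, 0.0, 1.648]
contact_force: [-0.1, 0.1, -0.3]
opening: 0.0005
pin_yellow [(0.85, array([102., 287.]), array([ 0.5765, -0.0649]))]
pin_yellow_bar [(0.65, array([110., 373.]), array([ 0.6565, -0.0618])), (0.62, array([104., 163.]), array([ 0.467 , -0.0726]))]
target_tip [(0.7, array([223., 317.]), array([ 0.6252, -0.1876]))]
clamp_knob []
fin 100 [(269, 311), (313, 347), (369, 378)]
fin 104 [(269, 311), (313, 347), (369, 378)]
fin 108 [(269, 311), (313, 347), (370, 378)]
fin 112 [(268, 347), (369, 378)]
fin2 98 [(262, 304), (312, 346), (363, 373)]
fin2 101 [(262, 304), (312, 346), (363, 372)]
fin2 104 [(262, 304), (312, 346), (363, 372)]
fin2 108 [(262, 304), (312, 346), (364, 372)]
fin3 98 [(267, 309), (312, 346), (367, 376)]
fin3 101 [(267, 309), (312, 346), (367, 376)]
fin3 104 [(267, 309), (312, 346), (367, 376)]
fin3 108 [(267, 309), (311, 346), (368, 376)]
pin_yellow_bar [(0.63, array([ 0.6568, -0.0631]))]
pin_red_bar [(0.54, array([ 0.6739, -0.166 ]))]
pin_yellow [(0.57, array([ 0.5717, -0.0741]))]
pin_red [(0.69, array([0.6271, 0.0344]))]
clamp_knob [(0.72, array([0.6344, 0.2327]))]
target_tip [(0.54, array([0.6215, 0.2534]))]
scene area 17 mean [0.62621222 0.2464914 ] ends [0.62820238 0.23757852] [0.62353062 0.2585008 ] axis ang 1.7904836999456861 ang from pivot 1.8577727233362753
knob ang -1.870614961033196
```

```bash
python3 -m inch '[[[40,-22,0,0],[40.4,-22,0,0],[0,0,35,0],[0,0,35,0],[0,0,38,0],[0,10,0,0],[0,10,0,0],[0,7,0,0],[0,0,0,0],[0,0,0,0]]]'; python3 -m inch '[[[0,2,0,0],[0,2,0,0],[0,2,0,0],[0,0,0,0],[0,0,0,0]]]'; python3 -m inch '[[[0,1,0,0],[0,1,0,0],[0,1,-0.5,0],[0,0,0,0],[0,0,0,0]]]'
```

```text
time: 86.42
tool_pos: [0.5318, -0.0693, 0.0786]
tool_rot: [3.141, 0.0, 1.648]
contact_force: [0.5, 0.1, 0.4]
opening: 0.0003
time: 87.05
tool_pos: [0.5377, -0.0688, 0.078]
tool_rot: [-3.141, -0.0, 1.648]
contact_force: [-0.2, -0.4, -0.2]
opening: 0.0008
time: 87.68
tool_pos: [0.5407, -0.0686, 0.0786]
tool_rot: [-3.142, -0.0, 1.648]
contact_force: [-0.5, 0.0, 0.2]
opening: 0.0005
```

```bash
python3 -m inch '[[[0,1,0,0],[0,1,0,0],[0,1,0,0],[0,0,0,0],[0,0,0,0]]]'; python3 -m inch '[[[0,1,0.5,0],[0,0.5,0.5,0],[0,0,0,0],[0,0,0,0]]]';  python3 -m inch '[[[0,-3,0,0],[0,-15,0,0],[0,-16.4,0,0],[0,0,-36,0],[0,0,-36,0],[0,0,-36,0],[-40,22,0,0],[-40.4,21,0,0],[0,0,0,0],[0,0,0,0]]]'
python3 - <<'E'
from h import *
go([.5547,-.1477,.186])
E
```

```text
time: 88.3
tool_pos: [0.541, -0.0686, 0.0783]
tool_rot: [-3.135, -0.001, 1.648]
contact_force: [-10.7, -2.8, 5.8]
opening: 0.0003
time: 88.8
tool_pos: [0.5404, -0.0683, 0.0771]
tool_rot: [-3.131, -0.001, 1.648]
contact_force: [-17.8, -3.0, 8.9]
opening: 0.0002
time: 90.05
tool_pos: [0.5596, -0.1473, 0.1852]
tool_rot: [-3.141, -0.001, 1.647]
contact_force: [0.1, 0.7, 0.6]
opening: 0.0007
at [ 0.5596 -0.1473  0.1852] yaw 1.647 shift [ 0.  -4.9 -0.8] turn None
```

```bash
python3 -m inch '[[[0,-4.9,0,0],[0,0,0,0],[0,0,0,0]]]'
python3 - <<'E'
from h import *
c=cam("wrist"); h=cv2.cvtColor(c["img"],cv2.COLOR_BGR2HSV); m=cv2.inRange(h,(18,120,70),(35,255,255))
for r in(98,104):
    x=np.flatnonzero(m[r,240:400])+240; s=np.split(x,np.flatnonzero(np.diff(x)>1)+1); print(r,[(int(a[0]),int(a[-1])) for a in s if len(a)>2])
E
python3 -m inch '[[[-20,-20,-30,0],[60,-40,-40,0],[60,-40,0,0],[60,0,0,0],[0,0,0,0],[0,0,0,0]]]'; python3 arrow.py; python3 look.py - clamp_knob target_tip
```

```text
time: 90.42
tool_pos: [0.5551, -0.1477, 0.1859]
tool_rot: [3.141, 0.0, 1.648]
contact_force: [-0.3, 0.3, -0.6]
opening: 0.0004
98 [(267, 310), (312, 346), (368, 377)]
104 [(267, 346), (368, 377)]
time: 91.22
tool_pos: [0.4601, -0.0179, 0.2461]
tool_rot: [3.141, 0.001, 1.649]
contact_force: [-0.1, 0.0, 0.5]
opening: 0.0004
scene area 17 mean [0.62621222 0.2464914 ] ends [0.62820238 0.23757852] [0.62353062 0.2585008 ] axis ang 1.7904836999456861 ang from pivot 1.8577727233362753
knob ang -2.382011776671063
clamp_knob [(0.68, array([221., 373.]), array([ 0.6035, -0.0577]))]
target_tip []
```

Both pins now show the same closed gap, and nothing has touched the lever since it was set. I'm handing in.

```bash
python3 -c "
from cell import *
print(hand_in())"
```

```text
the job is handed in; nothing more can be done
None
```

The docking base is locked for transport and handed in at about 91 s of the 210 s allowed. The lever went to the red arrow first. The yellow and red pins then went home through their posts, and their rings were swung fully forward. There was no blue pin on the desk.

**Last checks**
- **Lever:** after release the knob was at 1.82 to 1.83 rad about the pivot and the arrow at about 1.82 to 1.83 rad, so they agree to within about a degree or two. Before handing in, the scene camera gave a noisier arrow angle, between 1.79 and 1.86 rad. The wrist camera did not find the arrow on that last look and misplaced the knob. The arm did not go near the lever again.
- **Red pin:** the head met a firm stop against the post at about 11 N. The picture shows it home with the ring enclosing the post. The ring was pressed to its stop with 8 N.
- **Yellow pin:** it backed out about 12 mm when I pressed the ring down. My first push left it about 5.5 mm short. Two more pushes from behind brought it to a firm stop at up to 18 N. The last picture measurement shows the same head-to-post gap as red.
- **Other things:** I did not measure the bystanders again at the end, but the arm felt no unexpected contact.

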